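# Fit the drive hub on the spindle and lock it with the keeper

## Robot

A 7-joint arm with a two-finger parallel gripper is mounted at the origin on a cart in front of the work surface, level with it; the furniture and walls round the work are solid. World frame = base frame: x ahead of the robot, y to its left, z up, the work surface at z = 0. Lengths are in mm, angles in rad, forces in N, time in s.
With the tool pointing down it reaches from about 425 to 875 mm from the base axis. Payload 9.9 kg.
Tool frame: the origin (TCP) lies at the very end of the fingers, on their centre line; the grasp point (between the pads) lies 19 mm behind it; z points along the fingers, y is the line along which they close (so a half turn about z gives the same grasp; the last joint's range is limited). The gripper opens to 85 mm and grips with 20 to 120 N. Pads are 22 mm wide; open, the fingers measure 114 mm over their backs; the gripper's body (76 mm by 85 mm) begins 54 mm behind the grasp point. The pads swing forward as they close: fully open they stand 13 mm farther back than shut.
Start: joints at [1.052, 0.576, 0.025, 1.437, -0.015, 1.129, -0.057], TCP at [284.334, -612.195, 197.689] pointing down, gripper open.
Joint ranges: [-2.76, 2.76], [-0.34, 2.15], [-1.52, 1.57], [0.19, 2.46], [-1.09, 4.23], [0.17, 1.99], [-2.82, 2.82]. Speed limits (rad/s): [2.22, 2.22, 3.01, 3.01, 3.14, 3.14, 3.14].

## Interface

Orientations are given as a rotation vector (axis times angle).
In Python, from rig import bot gives the robot as it stands. The module is installed in compiled form; this text tells all that it offers.
- The arm moves only by the tool send_rows, never from a script. Its argument "plan" is text: rows parted by semicolons, each of 6 numbers parted by spaces: the shift along the tool's x, y, z each as a share of 80 cm, from -1 to 1, then the turn, a rotation vector about the tool's x, y, z each as a share of 90 degrees, from -1 to 1. In form: x y z ax ay az; .... A call has 1 to 5 rows; each row is the pose to reach, as a shift and turn from the pose commanded when the call began, along the tool's axes at that moment; what a row does not reach only later rows make up. A row lasts 1/10 s, in which the tool goes at most 50 mm and 8.59 degrees, less where a joint would pass 70% of its speed; a pose out of reach is approached as far as the arm can. A call with a number of a shift or a turn outside -1 to 1 is refused whole. A call with a gripper value outside its range is refused whole. "hand" is the opening, from 0 (shut) to 1 (fully open), set as the call begins (left out, the last holds). The fingers move at their own pace and stop on an object; "force" is the grip in N (left out, the last holds). Time passes only in rows, so rows that repeat a pose let the fingers close. It gives the time, the measured TCP pose, the force, the opening and the grip force at its end, in the units of the state.
- bot.observe(): the state, without advancing time (a new reading comes with each control period).
- bot.get_image(name): name is "side" or "top"; returns (picture, depth): 480x640x3 uint8, red, green, blue; 480x640 float32, mm along the optical axis (not along the pixel's ray), 0 where there is no reading.
- bot.calibration(name): a dict with "vfov" (degrees; the focal length in pixels is half the picture's height over the tangent of half this angle, whatever the lens; pixels are square), "cx", "cy" (the principal point, pixels), "world_to_cam" (4x4, takes a point from world to camera coordinates). Camera axes: x right, y up, looking along -z (the intrinsics and any distortion apply to the point x, -y, -z); pixel columns grow to the right and rows downward; lengths in mm; the calibration is good to about 2 mm. A picture is of the moment at which its call begins. calibration takes no time and is no camera call.
- bot.close_job(): hands the job in; it is judged then, once.
The state is a dict: "time": time; "joint_positions": joint angles; "dq": joint speeds; "joint_efforts": joint torques, N m; "ee_pos": TCP position; "eef_rot": TCP orientation; "ft_force": force on the tool from outside, world axes, zero at the start; "ft_torque": the same for the moment, N m; "grip_width": finger opening in mm; "finger_force": force on a finger pad.
Only numpy, scipy, OpenCV 4.12 (cv2) and the standard library are available. Lean on these libraries where they do the work, as an engineer would, in place of code of your own. Each camera call takes 0.05 s, during which the arm holds its last target. There are 200 camera calls.

## Task

Put the armed drive hub over the upright spindle of the test stand, lowering it rather than letting it drop, and turn it until the two dogs under it fall into the slot at the spindle's foot, so that it sits fully home. Then swing the keeper bar fully closed over it by its knob and let go. Leave the multimeter, solder reel, tape roll and screwdriver where they are.

Things in the scene. Friction and masses are not known exactly. Their poses are not given: they have to be found in the camera images.
- hub: Loose hub, 0.4 kg: upright aluminium sleeve, outer diameter 48, through bore 33, total height 78 mm, standing on its two dogs. Origin on the bore axis at the underside of the dogs, z up. Two steel arms, 12 mm thick, run along +x and -x, axis 42 mm above the origin, each reaching 72 mm from the bore axis. Both ends alike. Grip it across the sleeve along its y.
- hub_ball (a point): Centre of the 18 mm black ball at the end of the hub's +x arm, 63 mm from the bore axis and 42 mm above the hub's origin; the other arm has the same.
- hub_dogs (a point): Under the hub, at its origin: two dogs, one towards the hub's +x and one towards -x (in line with the arms), each 16 mm wide (along y), 8 mm high, lying between 16 and 24 mm from the bore axis. The sleeve's flat underside is 8 mm above this point.
- stand: Fixed grey test stand. Origin on the spindle axis at the bench top, z up. Base plate 205 x 140 x 12 mm, from x = -70 to +135. A round post, 20 mm in diameter, stands at x = +95 and carries the keeper. Hub origin above this origin: 30 mm with its dogs standing on the jaw bars (angle wrong), 22 mm when fully home (dogs in the slot, sleeve seated on the jaws; hub top then at 100 mm).
- spindle_foot (a point): Spindle axis at the height of the jaw tops, 30 mm above the bench. Two parallel jaw bars, 64 mm long, with a slot 22 wide and 10 deep between them. The slot's angle is NOT reported: anywhere within 0.7 rad either way of the stand's x axis (the head is stiff, it does not turn when pushed normally). The dogs fall in when within about 0.1 rad; z up, axes as the stand.
- spindle_top (a point): Centre of the top of the upright steel shaft, 85 mm above the bench; shaft diameter 30 mm, the top 8 mm tapering to 22 mm diameter.
- keeper_pivot (a point): Pivot of the keeper on the post, at the bar's underside, 104 mm above the bench; axis vertical.
- keeper_knob (a point): Middle of the upright black knob (20 mm diameter, spanning 120 to 152 mm above the bench) near the end of the keeper, 120 mm from the pivot axis. The keeper is a dark steel bar 20 mm wide and 10 mm thick, underside 104 mm above the bench, reaching 128 mm from the pivot.
- keeper (a joint): Angle of the keeper: 0 = fully open (bar points along the stand's -y), 1.571 = closed stop (bar points along the stand's -x, over the spindle). It closes clockwise seen from above, stays where it is left, and passes over the hub only if the hub is fully home.
- multimeter: Bystander: orange hand-held multimeter, 150x77x47 mm, lying behind the stand; leave alone. Origin at the centre of its underside.
- solder_reel: Bystander: white reel, 55 mm diameter, 38 mm high; leave alone. Origin at the centre of its underside.
- tape_roll: Bystander: black tape roll, 67 mm diameter, 19 mm high; leave alone. Origin at the centre of its underside.
- screwdriver: Bystander: green-handled screwdriver, 224 mm long, lying flat; leave alone. Origin at the centre of its underside.
Things that resemble listed ones, but are neither listed nor needed, are in the scene too. What is shaped like the hub but blue is not meant.

How it is judged:
By the outcome, as a careful person would: the job done as asked, in the order asked, and still so for the second after the job is handed in, with the robot touching nothing.
It also fails if it takes over 67 s, if anything falls off the work surface, if the arm or the gripper's body presses on something with over 40 N, if the wrist force passes 120 N, or if a joint passes its speed limit or range.

## Working session

There is one attempt and no reset: what is moved stays moved. The work goes in short steps, Python scripts to look and compute and a tool call to move; the robot and the scene stay as the last step left them, time stands still between calls to the robot, and variables do not carry over. Pictures are saved under pics/ and viewed, at most 10 in all, crops included, and the job is handed in when it is done.

Besides the shell and the picture viewer there is one more tool, called as a command line: name --argument value ..., lists and objects as JSON in quotes. send_rows: Moves the arm, as the interface text tells. Its arguments: {"type":"object","properties":{"plan":{"type":"string"},"hand":{"type":"number"},"force":{"type":"number"}},"required":["plan"]}

```bash
mkdir -p pics
cat > h.py <<'E'
import numpy as np, cv2
from rig import bot
from scipy.spatial.transform import Rotation as R
def cam(n):
    c=bot.calibration(n); f=240/np.tan(np.radians(c['vfov'])/2); return f,c['cx'],c['cy'],np.array(c['world_to_cam']),c
def grab(n,name=None):
    p,d=bot.get_image(n)
    np.savez('last_%s.npz'%n,p=p,d=d)
    if name: cv2.imwrite('pics/'+name,p[:,:,::-1])
    return p,d
def ray(n,u,v):
    f,cx,cy,T,_=cam(n); M=np.linalg.inv(T)
    return M[:3,3], M[:3,:3]@np.array([(u-cx)/f,-(v-cy)/f,-1.])
def plane(n,u,v,z):
    o,r=ray(n,u,v); return o+r*(z-o[2])/r[2]
def proj(n,P):
    f,cx,cy,T,_=cam(n); q=T[:3,:3]@np.array(P)+T[:3,3]; return cx+f*q[0]/-q[2], cy-f*q[1]/-q[2]
def cloud(n,d):
    f,cx,cy,T,_=cam(n); M=np.linalg.inv(T); v,u=np.mgrid[:480,:640]
    P=np.stack([(u-cx)/f*d,-(v-cy)/f*d,-d],-1)@M[:3,:3].T+M[:3,3]; P[d==0]=np.nan; return P
def st():
    s=bot.observe(); print(s['time'],np.round(s['ee_pos'],1),np.round(s['eef_rot'],3),'q',np.round(s['joint_positions'],3),'F',np.round(s['ft_force'],1),np.round(s['ft_torque'],2),'g',s['grip_width'],s['finger_force'])
    print(np.round(R.from_rotvec(s['eef_rot']).as_matrix(),3).tolist()); return s
E
python3 - <<'E'
from h import *
for n in('side','top'):
    grab(n,n+'0.png'); c=cam(n); print(n,c[:3],np.round(np.linalg.inv(c[3]),2).tolist(),[k for k in c[4]], {k:v for k,v in c[4].items() if k not in('world_to_cam',)})
st()
E
```

```text
side (np.float64(581.7517259014916), 315.25303648216703, 234.2673234048401) [[-0.92, 0.19, -0.34, -149.21], [-0.38, -0.47, 0.8, 1647.7], [-0.01, 0.86, 0.5, 1076.0], [0.0, 0.0, 0.0, 1.0]] ['vfov', 'cx', 'cy', 'world_to_cam'] {'vfov': 44.83690942503023, 'cx': 315.25303648216703, 'cy': 234.2673234048401}
top (np.float64(521.4754177395743), 321.2888423807225, 240.06098693269988) [[0.02, 1.0, -0.09, 372.7], [-1.0, 0.02, -0.02, 92.71], [-0.02, 0.09, 1.0, 1476.99], [0.0, 0.0, 0.0, 1.0]] ['vfov', 'cx', 'cy', 'world_to_cam'] {'vfov': 49.42685981478854, 'cx': 321.2888423807225, 'cy': 240.06098693269988}
0.1 [ 284.2 -611.8  196.9] [-3.066e+00 -6.770e-01  1.000e-03] q [ 1.052  0.576  0.025  1.438 -0.015  1.129 -0.057] F [-0.3  0.9  0.2] [ 0.01 -0.    0.01] g 85.4162768795664 0.0
[[0.907, 0.421, -0.001], [0.421, -0.907, 0.001], [-0.0, -0.002, -1.0]]
```

View pics/side0.png

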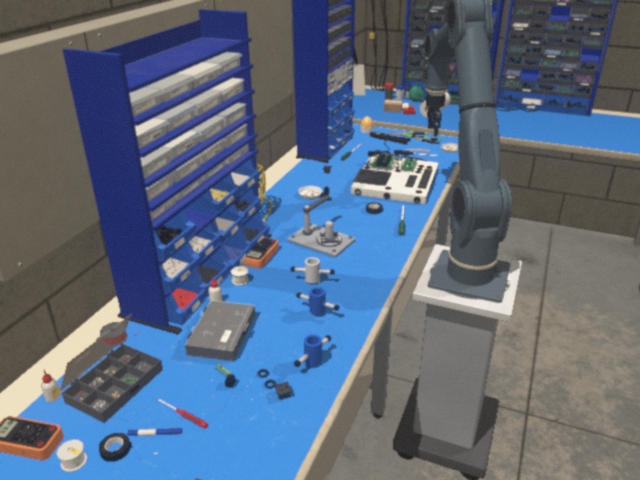

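View pics/top0.png

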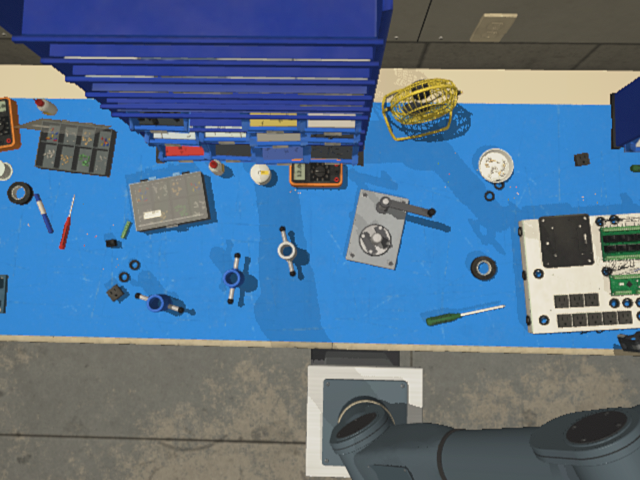

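The top view shows three candidates shaped like the hub: grey at (287,250), blue at (234,278) and blue at (158,302). Only the grey one fits, since the blue ones are excluded. The stand is at (377,228), with the keeper pivot near (385,203) and the knob near (431,212). The next crop confirms the hub and shows the slot.

Run:
```python
from h import *
z=np.load('last_top.npz'); p,d=z['p'],z['d']
cv2.imwrite('pics/crop_top.png',cv2.resize(p[180:300,265:445],None,fx=4.4,fy=4.4,interpolation=cv2.INTER_CUBIC)[:,:,::-1])
z2=np.load('last_side.npz'); cv2.imwrite('pics/crop_side.png',cv2.resize(z2['p'][180:300,280:370],None,fx=5,fy=5,interpolation=cv2.INTER_CUBIC)[:,:,::-1])
P=cloud('top',d)
def box(u0,u1,v0,v1,zl,zh):
    m=np.zeros(d.shape,bool); m[v0:v1,u0:u1]=1
    m&=(P[...,2]>zl)&(P[...,2]<zh); return m
for nm,b in dict(bench=(300,340,180,300,-15,15),hubtop=(265,315,220,285,70,86),arms=(265,315,220,285,36,56),plate=(340,410,180,275,6,18),jaw=(355,400,215,262,25,36),spin=(355,400,215,262,78,92),keep=(370,445,190,225,105,122),knob=(370,445,190,225,140,160)).items():
    m=box(*b); q=P[m]; v,u=np.nonzero(m)
    if len(q): print(nm,len(q),np.round(np.median(q,0),1),'minmax',np.round(q.min(0)),np.round(q.max(0)),'px',u.min(),u.max(),v.min(),v.max(), 'rect',cv2.minAreaRect(q[:,:2].astype(np.float32)))
```

```text
bench 4506 [4.909e+02 1.336e+02 2.000e-01] minmax [332.  75. -14.] [653. 193.  14.] px 300 339 186 299 rect ((492.28558349609375, 133.9241485595703), (319.7599792480469, 112.10992431640625), 1.0821400880813599)
hubtop 130 [463.5 220.4  78.9] minmax [440. 197.  71.] [486. 243.  86.] px 278 295 242 259 rect ((462.9996032714844, 220.02191162109375), (45.834075927734375, 45.69532012939453), 46.69297409057617)
arms 176 [445.4 217.5  48.4] minmax [395. 197.  37.] [533. 242.  56.] px 280 296 226 276 rect ((464.3323974609375, 217.97393798828125), (141.35848999023438, 39.09477996826172), 22.756418228149414)
plate 2506 [541.9 -21.   12.6] minmax [ 404. -116.    6.] [674.  78.  18.] px 340 408 180 274 rect ((539.7149047851562, -20.472885131835938), (268.0260009765625, 193.31382751464844), 1.0013532638549805)
jaw 338 [499.2 -18.5  30.6] minmax [460. -63.  25.] [542.  21.  36.] px 360 390 225 254 rect ((499.7018737792969, -17.64031982421875), (79.66761016845703, 74.60013580322266), 25.521726608276367)
spin 86 [500.2 -22.2  84.7] minmax [487. -36.  78.] [515.  -9.  92.] px 372 382 233 243 rect ((500.25506591796875, -22.144399642944336), (26.52454376220703, 27.832307815551758), 16.47214698791504)
keep 390 [580.6 -89.8 115.2] minmax [ 555. -161.  105.] [607. -26. 122.] px 380 431 197 217 rect ((582.04833984375, -94.70077514648438), (140.2503662109375, 28.141630172729492), 78.26366424560547)
knob 47 [ 563.6 -155.2  150.8] minmax [ 556. -164.  141.] [ 572. -147.  158.] px 428 435 209 215 rect ((563.711669921875, -155.40609741210938), (15.668808937072754, 17.425701141357422), 2.765305280685425)
```

View pics/crop_top.png

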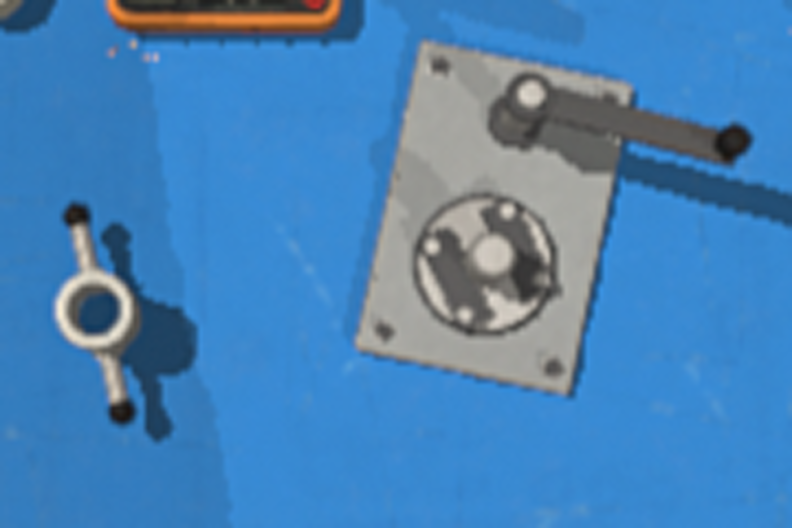

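View pics/crop_side.png

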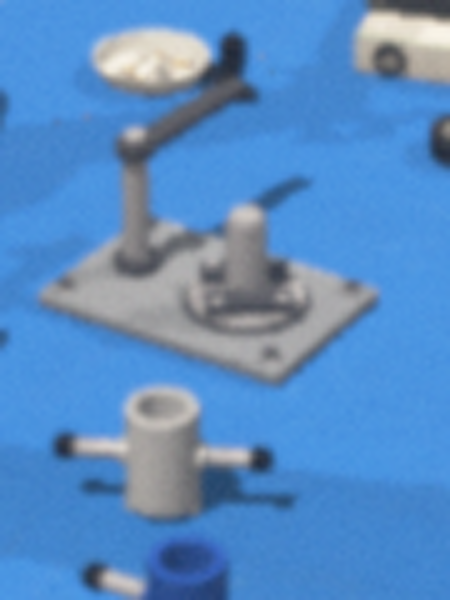

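The crop confirms the grey hub at crop (97,310), with balls at (77,213) and (121,411). The dark jaw bars show at about (458,270) and (515,240), their slot leaning up-left. The post is at (531,95) and the knob at (733,140). Next I measure these precisely.

Run:
```python
from h import *
z=np.load('last_top.npz'); p,d=z['p'],z['d']; P=cloud('top',d)
g=p.astype(int).mean(2); sat=p.max(2).astype(int)-p.min(2)
def fullpx(c): return 265+c[0]/4.4-.4,180+c[1]/4.4-.4
# balls
def blob(mask,u0,u1,v0,v1):
    m=np.zeros(mask.shape,np.uint8); m[v0:v1,u0:u1]=mask[v0:v1,u0:u1]; n,l,s,c=cv2.connectedComponentsWithStats(m); 
    return [(s[i,4],c[i]) for i in range(1,n) if s[i,4]>4]
bl=[]
for nm,zz,b in(('b1',42,(276,290,222,236)),('b2',42,(285,300,265,281)),('knob',152,(422,440,203,220))):
    for a,c in blob((g<60),*b): print(nm,a,c,np.round(plane('top',*c,zz),1))
print('hub dark centres above')
# hub top ring via depth
m=np.zeros(d.shape,bool); m[235:265,270:302]=1; m&=(sat<40)&(g>120)&(P[...,2]>65)
v,u=np.nonzero(m); cnt=max(cv2.findContours(m.astype(np.uint8),0,2)[0],key=cv2.contourArea); e=cv2.minEnclosingCircle(cnt); print('hubtop',e,plane('top',*e[0],78))
# bright circles: post cap & spindle top
for nm,c,zz in(('post',(531,95),125),('spin',(493,255),85)):
    q=fullpx(c); print(nm,q,plane('top',*q,zz), 'depth z',P[int(round(q[1])),int(round(q[0])),2])
# plate outline
corn=[(424,42),(634,84),(572,396),(358,348)]
C=np.array([plane('top',*fullpx(c),12)[:2] for c in corn]); print(C.round(1)); 
for i in range(4):
    e=C[(i+1)%4]-C[i]; print(np.hypot(*e).round(1),np.arctan2(e[1],e[0]).round(3))
np.set_printoptions(linewidth=250)
print('depth z'); print(np.nan_to_num(P[222:258,356:396,2]).round().astype(int))
print('grey');print(g[222:258,356:396].round().astype(int))
```

```text
b1 18 [282.05555556 228.5       ] [525.9 237.   42. ]
b2 22 [292.36363636 273.18181818] [402.9 205.2  42. ]
knob 46 [430.58695652 212.06521739] [ 563.2 -152.5  152. ]
hub dark centres above
hubtop ((286.21429443359375, 250.35714721679688), 8.645608901977539) [463.12281677 220.53016065  78.        ]
post (385.2818181818182, 201.1909090909091) [593.71689459 -39.58186218 125.        ] depth z 123.64193045658067
spin (376.6454545454545, 237.55454545454543) [501.6151821  -21.45520734  85.        ] depth z 86.36790444902931
[[ 645.6   18.6]
 [ 620.5 -116.6]
 [ 419.3  -78.6]
 [ 447.2   57.8]]
137.5 -1.754
204.7 2.955
139.3 1.369
202.3 -0.195
depth z
[[16 11 11 ...  8 15 10]
 [16 18 11 ... 12 14 13]
 [16 17  9 ... 19  0  9]
 ...
 [ 8 16 13 ... 11 11 18]
 [15 13 15 ... 13 10 11]
 [11 14 15 ... 14 13 12]]
grey
[[150 150 149 ... 166 167 166]
 [148 149 149 ... 166 166 166]
 [148 149 149 ... 166 166 166]
 ...
 [165 165 165 ... 164 165 165]
 [166 166 165 ... 162 164 163]
 [167 165 164 ... 163 165 161]]
```

Run:
```python
from h import *
import sys
z=np.load('last_top.npz'); p,d=z['p'],z['d']; P=cloud('top',d)
g=p.astype(int).mean(2)
print(g[222:256,358:394].round().astype(int).tolist().__str__().replace('], [','\n'))
zm=cv2.medianBlur(np.nan_to_num(P[...,2]).astype(np.float32),3)
print(zm[222:256,358:394].round().astype(int).tolist().__str__().replace('], [','\n'))
```

```text
[[149, 149, 148, 149, 149, 148, 147, 150, 154, 166, 167, 167, 161, 160, 152, 149, 150, 150, 151, 154, 160, 165, 164, 165, 166, 167, 167, 165, 165, 166, 167, 165, 165, 165, 166, 166
149, 148, 148, 149, 149, 147, 148, 149, 152, 161, 163, 164, 151, 146, 135, 134, 132, 124, 130, 144, 150, 165, 164, 166, 167, 168, 168, 167, 166, 166, 166, 166, 166, 166, 166, 166
149, 148, 148, 149, 150, 148, 148, 149, 151, 151, 150, 141, 125, 118, 102, 105, 103, 91, 99, 116, 118, 133, 141, 154, 167, 169, 169, 168, 166, 166, 169, 168, 168, 168, 168, 166
148, 148, 149, 150, 150, 151, 150, 149, 146, 133, 118, 102, 108, 125, 131, 136, 138, 139, 133, 106, 85, 86, 104, 120, 136, 158, 169, 169, 168, 168, 169, 168, 169, 168, 167, 166
148, 148, 148, 149, 150, 151, 147, 132, 118, 102, 109, 131, 150, 166, 173, 174, 171, 156, 143, 109, 105, 142, 158, 138, 81, 114, 148, 170, 170, 170, 170, 170, 168, 167, 166, 166
149, 147, 148, 149, 151, 149, 127, 102, 113, 133, 152, 169, 173, 175, 182, 171, 141, 109, 99, 92, 123, 190, 203, 183, 92, 72, 115, 147, 163, 172, 169, 169, 168, 166, 166, 165
149, 148, 148, 151, 148, 129, 102
[... 8814 characters left out ...]
, 14, 16, 17, 17, 20, 22, 29, 31, 33, 33, 31, 30, 31, 32, 32, 24, 21, 20, 22, 23, 21, 21, 21, 20, 18, 15, 13, 14, 14, 14, 14, 11
11, 12, 12, 14, 15, 16, 16, 17, 17, 21, 28, 31, 32, 31, 31, 30, 31, 32, 24, 21, 19, 20, 22, 22, 21, 21, 18, 16, 15, 14, 13, 13, 14, 14, 14, 13
10, 9, 14, 14, 14, 15, 15, 15, 13, 17, 22, 31, 31, 30, 30, 26, 26, 25, 22, 21, 19, 20, 20, 20, 19, 17, 15, 16, 15, 15, 13, 13, 13, 13, 13, 13
11, 11, 12, 12, 12, 11, 11, 11, 13, 13, 16, 21, 29, 29, 26, 25, 19, 20, 19, 18, 18, 18, 18, 19, 16, 16, 15, 16, 16, 16, 15, 14, 13, 13, 12, 12
13, 12, 12, 11, 11, 9, 12, 11, 11, 12, 12, 14, 14, 15, 15, 15, 15, 15, 15, 14, 14, 13, 13, 14, 14, 16, 15, 16, 13, 16, 14, 14, 13, 13, 13, 12]]
```

```bash
cat >> h.py <<'E'
def jaw_angle(P,spin):
    zm=cv2.medianBlur(np.nan_to_num(P[...,2]).astype(np.float32),3)
    r=np.hypot(P[...,0]-spin[0],P[...,1]-spin[1]); m=((zm>26)&(zm<38)&(r<50)).astype(np.uint8)
    n,l,s,c=cv2.connectedComponentsWithStats(m,connectivity=4)
    for i in range(1,n):
        if s[i,4]>40:
            v,u=np.nonzero(l==i); q=np.array([plane('top',a,b,30)[:2] for a,b in zip(u,v)],np.float32)
            vx,vy=cv2.fitLine(q,cv2.DIST_L2,0,.01,.01)[:2].ravel(); print('jaw',s[i,4],q.mean(0),np.arctan(vy/vx),cv2.minAreaRect(q))
def go(x,y,z,yaw):
    """print shares of shift/turn to reach TCP x,y,z, tool down with tool-x at yaw"""
    s=bot.observe(); A=R.from_rotvec(s['eef_rot']); p=np.array(s['ee_pos'])
    c,sn=np.cos(yaw),np.sin(yaw); B=R.from_matrix(np.array([[c,sn,0],[sn,-c,0],[0,0,-1]]))
    print('shift',np.round(A.inv().apply(np.array([x,y,z])-p)/800,4),'turn',np.round((A.inv()*B).as_rotvec()/(np.pi/2),4))
E
python3 - <<'E'
from h import *
z=np.load('last_top.npz'); jaw_angle(cloud('top',z['d']),(501,-22))
for n,pt in(('hubtop',(464,221,78)),('spin',(501,-22,85)),('post',(594,-40,120))): print(n,np.round(proj('side',pt)))
go(500,-250,250,0.25); go(470,221,150,.253)
E
```

```text
jaw 150 [510.00558  -42.808292] 0.44363496 ((509.7040100097656, -40.21324157714844), (62.22348403930664, 24.897186279296875), 27.07227325439453)
jaw 186 [491.49265   -2.173773] 0.45358592 ((492.58624267578125, -4.879964828491211), (64.6719970703125, 28.604406356811523), 27.29944610595703)
hubtop [312. 260.]
spin [330. 222.]
post [307. 206.]
shift [ 0.4352 -0.2966 -0.0659] turn [-1.000e-03  1.000e-04  1.177e-01]
shift [ 0.6492 -0.8461  0.0599] turn [-1.000e-03  1.000e-04  1.158e-01]
```

The slot lies at about 0.46 rad in world, and the midpoint between the jaws (501,-22.5) matches the spindle. The side view agrees with the points I projected into it. I start moving, going round at a safe height.

send_rows --plan "0.435 -0.297 -0.066 0 0 0.117;0.435 -0.297 -0.066 0 0 0.117;0.435 -0.297 -0.066 0 0 0.117;0.435 -0.297 -0.066 0 0 0.117;0.435 -0.297 -0.066 0 0 0.117" --hand 1

```text
time: 0.6
ee_pos: [411.8, -397.1, 228.8]
eef_rot: [-3.117, -0.393, 0.0]
ft_force: [0.7, -0.5, 0.4]
grip_width: 85.5
finger_force: 0.0
```

send_rows --plan "0.2 -0.137 0 0 0 0;0.2 -0.137 0 0 0 0;0.2 -0.137 0 0 0 0;0.2 -0.137 0 0 0 0;0.2 -0.137 0 0 0 0"

```text
time: 1.1
ee_pos: [543.4, -245.6, 228.1]
eef_rot: [-3.111, -0.409, -0.003]
ft_force: [-0.4, -1.1, -0.3]
grip_width: 85.2
finger_force: 0.0
```

```bash
python3 -c "
from h import *
st();go(520,-50,250,.253);go(464,221,150,.253)"
```

```text
1.1 [ 543.4 -245.6  228.1] [-3.111e+00 -4.090e-01 -3.000e-03] q [ 0.347  0.432  0.003  1.609 -0.006  1.101 -0.957] F [-0.4 -1.1 -0.3] [-0.06 -0.02  0.02] g 85.2079349654019 0.0
[[0.966, 0.258, 0.001], [0.258, -0.966, 0.004], [0.002, -0.003, -1.0]]
shift [ 0.0349 -0.2439 -0.0264] turn [-0.0022 -0.0015  0.0052]
shift [ 0.0545 -0.5888  0.0998] turn [-0.0022 -0.0015  0.0052]
```

send_rows --plan "0.035 -0.244 0 0 0 0.005;0.035 -0.244 0 0 0 0.005;0.035 -0.244 0 0 0 0.005;0.035 -0.244 0 0 0 0.005;0.055 -0.58 0 0 0 0.005"

```text
time: 1.6
ee_pos: [507.7, -6.6, 228.6]
eef_rot: [3.118, 0.38, -0.0]
ft_force: [0.5, -0.1, 0.3]
grip_width: 84.9
finger_force: 0.0
```

send_rows --plan "0.02 -0.345 0.07 0 0 0;0.02 -0.345 0.07 0 0 0;0.02 -0.345 0.07 0 0 0;0.02 -0.345 0.07 0 0 0;0.02 -0.345 0.07 0 0 0"

```text
time: 2.1
ee_pos: [462.3, 234.2, 178.7]
eef_rot: [3.118, 0.38, -0.0]
ft_force: [1.1, 0.6, -0.4]
grip_width: 85.0
finger_force: 0.0
```

```bash
python3 -c "
from h import *
st();go(464,221,110,.253);go(464,221,41,.253)"
```

```text
2.1 [462.3 234.2 178.7] [ 3.118  0.38  -0.   ] q [-0.457  0.365 -0.142  1.871  0.064  0.91  -1.957] F [ 1.1  0.6 -0.4] [ 0.01 -0.06 -0.  ] g 85.01763674236884 0.0
[[0.971, 0.24, -0.0], [0.24, -0.971, -0.0], [-0.0, 0.0, -1.0]]
shift [-0.0019  0.0166  0.0859] turn [ 0.0001  0.     -0.0065]
shift [-0.0019  0.0165  0.1722] turn [ 0.0001  0.     -0.0065]
```

send_rows --plan "-0.002 0.0165 0.04 0 0 -0.0065;-0.002 0.0165 0.086 0 0 -0.0065;-0.002 0.0165 0.086 0 0 -0.0065;-0.002 0.0165 0.086 0 0 -0.0065;-0.002 0.0165 0.086 0 0 -0.0065"

```text
time: 2.6
ee_pos: [465.6, 219.9, 111.9]
eef_rot: [-3.116, -0.396, -0.003]
ft_force: [-1.0, 0.9, 0.6]
grip_width: 85.1
finger_force: 0.0
```

```bash
python3 -c "
from h import *
st();go(464,221,41,.253)"
```

```text
2.6 [465.6 219.9 111.9] [-3.116e+00 -3.960e-01 -3.000e-03] q [-0.437  0.442 -0.135  1.966  0.086  0.737 -1.941] F [-1.   0.9  0.6] [-0.03 -0.01 -0.01] g 85.08016721942589 0.0
[[0.968, 0.25, 0.002], [0.25, -0.968, 0.001], [0.002, -0.001, -1.0]]
shift [-0.0018 -0.0018  0.0886] turn [-0.0004 -0.0013 -0.0002]
```

send_rows --plan "-0.001 -0.001 0.04 0 0 0;-0.001 -0.001 0.088 0 0 0;-0.001 -0.001 0.088 0 0 0;-0.001 -0.001 0.088 0 0 0;-0.001 -0.001 0.088 0 0 0"

```text
time: 3.1
ee_pos: [465.0, 220.9, 42.1]
eef_rot: [-3.115, -0.396, -0.005]
ft_force: [0.6, -0.1, -0.3]
grip_width: 85.3
finger_force: 0.0
```

send_rows --plan "0 0 0 0 0 0;0 0 0 0 0 0;0 0 0 0 0 0;0 0 0 0 0 0;0 0 0 0 0 0" --hand 0 --force 50

```text
time: 3.6
ee_pos: [464.0, 220.6, 40.6]
eef_rot: [-3.116, -0.397, -0.002]
ft_force: [-0.1, 0.2, 0.3]
grip_width: 18.6
finger_force: 0.5
```

send_rows --plan "0 0 0 0 0 0;0 0 0 0 0 0;0 0 0 0 0 0;0 0 0 0 0 0;0 0 0 0 0 0"

```text
time: 4.1
ee_pos: [464.1, 220.0, 40.2]
eef_rot: [3.116, 0.396, 0.001]
ft_force: [1.0, -1.0, 5.6]
grip_width: 7.5
finger_force: 56.7
```

A width of 7.5 mm equals the sleeve wall, so this is not the grasp I wanted. I look before doing anything else.

Run:
```python
from h import *
a,_=grab('top'); b,_=grab('side')
A=cv2.resize(a[200:300,240:340],(500,500),interpolation=cv2.INTER_CUBIC); print(proj('side',(464,221,78)))
B=cv2.resize(b[200:300,265:365],(500,500),interpolation=cv2.INTER_CUBIC)
cv2.imwrite('pics/g1.png',cv2.resize(np.hstack([A,B]),(800,400))[:,:,::-1])
```

```text
(np.float64(312.4650425373404), np.float64(260.3852961426869))
```

View pics/g1.png

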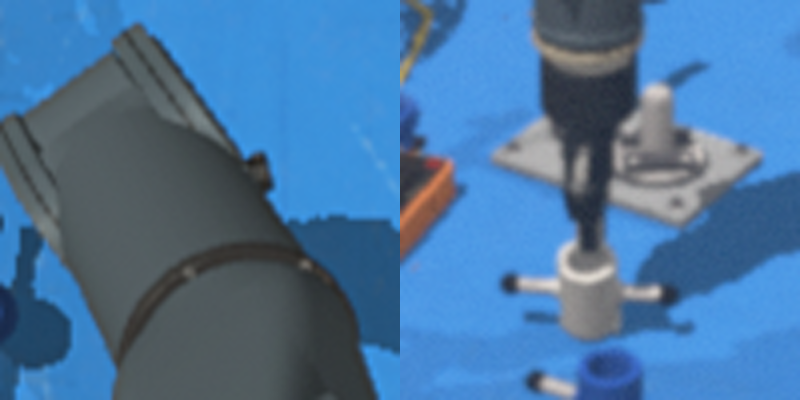

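Run:
```python
from h import *
st()
z=np.load('last_side.npz'); p,d=z['p'],z['d']; P=cloud('side',d); g=p.astype(int).mean(2)
sat=p.max(2).astype(int)-p.min(2)
m=np.zeros(d.shape,bool); m[220:300,285:345]=1
for zl,zh in((80,90),(90,105),(105,120),(120,140)):
    k=m&(P[...,2]>zl)&(P[...,2]<zh)&(np.abs(P[...,1]-220)<70)&(np.abs(P[...,0]-464)<70); q=P[k]
    if len(q): print('z',zl,len(q),'med',np.median(q,0).round(),'p5',np.percentile(q,5,0).round(),'p95',np.percentile(q,95,0).round())
k=m&(sat<40)&(g>110)&(P[...,2]>55)&(P[...,2]<85)&(np.abs(P[...,0]-464)<32); q=P[k]; print('sleeve',len(q),q.min(0).round(),q.max(0).round(),np.median(q,0).round())
for b in((285,298,262,280),(325,340,264,282)):
    mm=np.zeros(d.shape,np.uint8); mm[b[2]:b[3],b[0]:b[1]]=(g<70)[b[2]:b[3],b[0]:b[1]]
    n,l,s,c=cv2.connectedComponentsWithStats(mm)
    for i in range(1,n):
        if s[i,4]>8: print('ball',s[i,4],c[i].round(1),plane('side',*c[i],42).round(1))
```

```text
4.2 [464.1 220.   40.2] [3.116e+00 3.960e-01 1.000e-03] q [-0.454  0.548 -0.117  2.038  0.116  0.561 -1.97 ] F [ 0.7 -1.6  5.6] [-0.48 -0.25  0.06] g 7.020657067873984 56.67058694176376
[[0.968, 0.25, 0.001], [0.25, -0.968, -0.0], [0.001, 0.0, -1.0]]
z 80 26 med [458. 233.  83.] p5 [448. 218.  80.] p95 [474. 238.  89.]
z 90 30 med [457. 235.  99.] p5 [451. 217.  92.] p95 [470. 244. 103.]
z 105 13 med [455. 232. 115.] p5 [448. 208. 106.] p95 [465. 255. 120.]
z 120 40 med [451. 254. 129.] p5 [443. 213. 121.] p95 [462. 268. 139.]
sleeve 152 [434. -24.  55.] [496. 265.  85.] [464. 242.  67.]
ball 12 [331.8 273.5] [399.6 217.6  42. ]
```

The side view shows one finger inside the bore, pinching the near wall, and the hub shifted about 15 mm towards +y but still upright. I open slightly, lift clear and measure again.

send_rows --plan "0 0 0 0 0 0;0 0 0 0 0 0;0 0 0 0 0 0;0 0 0 0 0 0;0 0 0 0 0 0" --hand 0.18

```text
time: 4.7
ee_pos: [463.7, 220.4, 40.0]
eef_rot: [-3.116, -0.397, -0.0]
ft_force: [1.6, 1.1, 3.3]
grip_width: 15.4
finger_force: 7.2
```

send_rows --plan "0 0 -0.02 0 0 0;0 0 -0.04 0 0 0;0 0 -0.08 0 0 0;0 0 -0.12 0 0 0;0 0 -0.16 0 0 0"

```text
time: 5.2
ee_pos: [462.5, 219.6, 168.6]
eef_rot: [3.116, 0.397, -0.004]
ft_force: [0.8, 0.6, 0.2]
grip_width: 15.3
finger_force: 0.0
```

send_rows --plan "0.1 0.2 -0.05 0 0 0;0.1 0.2 -0.05 0 0 0;0.1 0.2 -0.05 0 0 0;0.1 0.2 -0.05 0 0 0;0.1 0.2 -0.05 0 0 0" --hand 1

```text
time: 5.7
ee_pos: [583.5, 79.8, 208.0]
eef_rot: [3.115, 0.385, 0.001]
ft_force: [-0.2, -0.3, -0.5]
grip_width: 84.7
finger_force: 0.0
```

Run:
```python
from h import *
st()
b,_=grab('side'); p,d=grab('top')
P=cloud('top',d); g=p.astype(int).mean(2); sat=p.max(2).astype(int)-p.min(2)
A=cv2.resize(p[180:300,240:340],(400,480),interpolation=cv2.INTER_CUBIC); B=cv2.resize(b[200:320,265:365],(400,480),interpolation=cv2.INTER_CUBIC)
cv2.imwrite('pics/g2.png',np.hstack([A,B])[:,:,::-1])
k=(P[...,2]>65)&(P[...,2]<92)&(sat<50)&(g>110); k[:,:265]=0;k[:,310:]=0;k[:225]=0;k[285:]=0
c=cv2.findContours(k.astype(np.uint8),0,2)[0]
for x in c:
    if cv2.contourArea(x)>60: e=cv2.minEnclosingCircle(x); print('top',e,plane('top',*e[0],78).round(1))
n,l,s,c=cv2.connectedComponentsWithStats(((g<60)).astype(np.uint8))
for i in range(1,n):
    if 8<s[i,4]<60 and 262<c[i][0]<310 and 215<c[i][1]<290: print('ball',s[i,4],c[i].round(1),plane('top',*c[i],42).round(1))
```

```text
5.7 [583.5  79.8 208. ] [3.115e+00 3.850e-01 1.000e-03] q [-0.151  0.437 -0.1    1.657  0.052  1.05  -1.592] F [-0.2 -0.3 -0.5] [-0.03  0.04 -0.02] g 84.7387431028951 0.0
[[0.97, 0.244, 0.001], [0.244, -0.97, -0.002], [0.0, 0.003, -1.0]]
ball 21 [270.  276.2] [393.4 266.8  42. ]
```

View pics/g2.png

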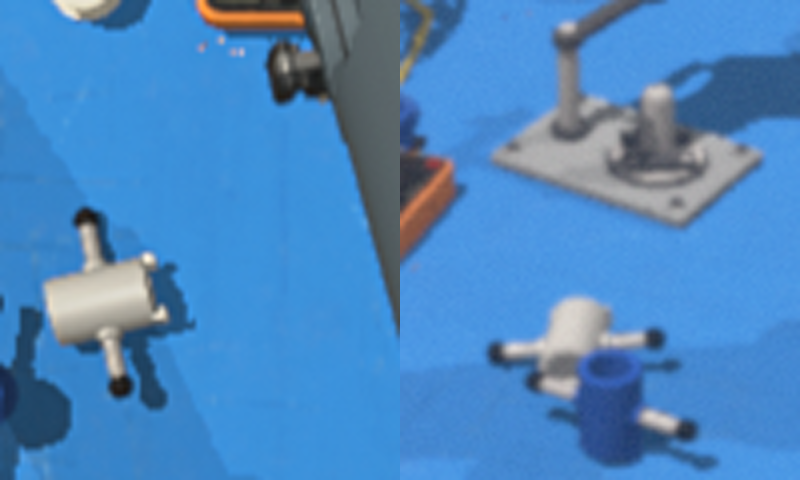

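The hub has toppled onto its side. In the left panel it lies at about (105,300), with its dogs to the right at (150,260) and (160,315) and its balls at (85,217) and (121,385). It stands on a base only ±8 mm wide along y, so it tips easily. To right it I will grip it above the arms with a tilted tool and put it straight onto the spindle. First I measure how it lies, and try a tilt in free air to get the wrist geometry.

send_rows --plan "0 0 0 0.25 0 0;0 0 0 0.25 0 0;0 0 0 0.25 0 0;0 0 0 0.25 0 0;0 0 0 0.25 0 0"

```text
time: 6.3
ee_pos: [580.1, 86.1, 207.3]
eef_rot: [-2.729, -0.348, 0.072]
ft_force: [-0.1, 1.2, -1.1]
grip_width: 85.5
finger_force: 0.0
```

Run:
```python
from h import *
st()
z=np.load('last_top.npz'); p,d=z['p'],z['d']; P=cloud('top',d); g=p.astype(int).mean(2); sat=p.max(2).astype(int)-p.min(2)
n,l,s,c=cv2.connectedComponentsWithStats(((g<60)).astype(np.uint8))
for i in range(1,n):
    if 8<s[i,4]<60 and 245<c[i][0]<300 and 225<c[i][1]<290: print('ball',s[i,4],c[i].round(1),plane('top',*c[i],24).round(1),'depth',P[int(c[i][1]),int(c[i][0])].round(1))
k=(P[...,2]>28)&(P[...,2]<62)&(sat<60)&(g>100); k[:,:246]=0;k[:,290:]=0;k[:235]=0;k[280:]=0
k=cv2.morphologyEx(k.astype(np.uint8),cv2.MORPH_OPEN,np.ones((5,5)))
v,u=np.nonzero(k); q=P[k>0]; print(len(q),np.percentile(q[:,2],[5,50,95]).round()); Q=np.array([plane('top',a,b,36)[:2] for a,b in zip(u,v)],np.float32); print(cv2.minAreaRect(Q))
print('z profile along y'); 
for y in range(225,325,10):
    w=q[np.abs(q[:,1]-y)<5]; 
    if len(w): print(y,len(w),np.percentile(w[:,2],80).round(),w[:,0].min().round(),w[:,0].max().round())
b=(p[...,2]>110)&(p[...,0]<70)&(P[...,2]>60)&(P[...,2]<95); b[:,:215]=0;b[:,260:]=0;b[:250]=0;b[310:]=0
print('blue hub',np.median(P[b],0))
```

```text
6.3 [580.1  86.1 207.3] [-2.729 -0.348  0.072] q [ 0.173  0.518 -0.242  1.609 -0.293  1.131 -1.221] F [-0.1  1.2 -1.1] [-0.35 -0.06 -0.07] g 85.47979746555116 0.0
[[0.968, 0.231, -0.098], [0.251, -0.894, 0.37], [-0.002, -0.383, -0.924]]
ball 17 [261.5 233.9] [511.4 296.3  24. ] depth [514.7 298.5  17.9]
ball 21 [270.  276.2] [393.6 268.9  24. ] depth [393.8 268.7  47.8]
407 [35. 45. 52.]
((450.29071044921875, 284.32733154296875), (52.79556655883789, 69.5494384765625), 1.8401780128479004)
z profile along y
245 7 47.0 439.0 455.0
255 55 49.0 435.0 477.0
265 51 49.0 435.0 477.0
275 76 48.0 424.0 478.0
285 60 47.0 424.0 474.0
295 57 48.0 426.0 471.0
305 60 49.0 426.0 468.0
315 40 49.0 426.0 465.0
blue hub [385.90479826 363.70364813  77.83631365]
```

```bash
cat > kin.py <<'E'
import numpy as np, itertools
from scipy.optimize import least_squares
from scipy.spatial.transform import Rotation as R
D=[([1.052,.576,.025,1.438,-.015,1.129,-.057],[284.2,-611.8,196.9],[-3.066,-.677,.001]),
([.347,.432,.003,1.609,-.006,1.101,-.957],[543.4,-245.6,228.1],[-3.111,-.409,-.003]),
([-.457,.365,-.142,1.871,.064,.91,-1.957],[462.3,234.2,178.7],[3.118,.38,0]),
([-.437,.442,-.135,1.966,.086,.737,-1.941],[465.6,219.9,111.9],[-3.116,-.396,-.003]),
([-.454,.548,-.117,2.038,.116,.561,-1.97],[464.1,220,40.2],[3.116,.396,.001]),
([-.151,.437,-.1,1.657,.052,1.05,-1.592],[583.5,79.8,208],[3.115,.385,.001]),
([.173,.518,-.242,1.609,-.293,1.131,-1.221],[580.1,86.1,207.3],[-2.729,-.348,.072])]
Rz=lambda a:R.from_euler('z',a); Ry=lambda a:R.from_euler('y',a)
def fk(q,p,s):
    h,L1,L2,d,o1,o7=p
    A=Rz(s[0]*q[0]+o1)*Ry(q[1]); x=np.array([0,0,h])+A.apply([0,0,L1]); A=A*Rz(s[1]*q[2])*Ry(q[3]); x=x+A.apply([0,0,L2]); e=x
    A=A*Rz(s[2]*q[4])*Ry(q[5]); w=x; x=x+A.apply([0,0,d]); return x,A*Rz(s[3]*q[6]+o7),w
def fit():
    best=None
    for s in itertools.product([-1],[-1,1],[-1,1],[-1,1]):
      for o7 in (0,1.57,3.14,-1.57):
        def f(p):
            r=[]
            for q,x,v in D:
                X,A,_=fk(q,p,s); r+=list(X-x)+list(300*(A.inv()*R.from_rotvec(v)).as_rotvec())
            return r
        o=least_squares(f,[330,587,393,400,-.08,o7])
        if best is None or o.cost<best[0]: best=(o.cost,o.x,s,np.abs(o.fun).max())
    return best
if __name__=='__main__': print(fit())
E
python3 kin.py
```

```text
(np.float64(173.34484041540952), array([ 2.61634426e+02,  5.96196316e+02,  3.86219562e+02,  4.02111728e+02,
       -8.02554817e-02,  1.49150904e+00]), (-1, -1, -1, -1), np.float64(9.641276661325946))
```

```bash
cat >> kin.py <<'E'
LO=np.array([-2.76,-.34,-1.52,.19,-1.09,.17,-2.82]);HI=np.array([2.76,2.15,1.57,2.46,4.23,1.99,2.82])
PRM=[261.6,596.2,386.2,402.1,-.0803,1.4915]; S=(-1,-1,-1,-1)
def toolR(zv,yv):
    zv=zv/np.linalg.norm(zv); yv=yv-zv*(yv@zv); yv/=np.linalg.norm(yv); return R.from_matrix(np.c_[np.cross(yv,zv),yv,zv])
def ik(x,A,q0):
    def f(q):
        X,B,_=fk(q,PRM,S); return np.r_[(X-x)/100,(B.inv()*A).as_rotvec()*2,.002*(q-q0)]
    o=least_squares(f,np.clip(q0,LO+.05,HI-.05),bounds=(LO+.04,HI-.04)); return o.x,np.abs(o.fun[:6]).max()
E
python3 - <<'E'
from kin import *
Q0=np.array([-.1,.45,-.1,1.7,.05,1,-1.5])
seeds=[Q0,Q0+[0,0,.6,0,-.6,0,1],Q0+[0,0,-.6,0,.8,0,-.5],np.array([0,.5,0,2,1.5,1.2,0])]
def best(x,A):
    r=min((ik(x,A,s) for s in seeds),key=lambda t:t[1]); return r
up=np.array([0,0,1.])
for kind in('place','pick'):
  for al in (0,20,35,45,55):
    a=np.radians(al); row=[]
    for th in range(0,360,45):
        t=np.radians(th); e=np.array([np.cos(t),np.sin(t),0]); c=np.cross(up,e)
        if kind=='place': z=-np.sin(a)*up+np.cos(a)*e; x=np.array([501,-22,150.])
        else: z=-np.sin(a)*e-np.cos(a)*up; x=np.array([500,110,25.])
        ok=[]
        for sg in(1,-1):
            q,r=best(x,toolR(z,sg*c)); ok.append('Y' if r<.03 else '-')
        row.append(''.join(ok))
    print(kind,al,row)
E
```

```text
place 0 ['--', '--', 'YY', '--', '--', 'YY', 'YY', '--']
place 20 ['--', '--', 'YY', 'YY', '--', 'YY', 'YY', '--']
place 35 ['--', '--', 'YY', 'YY', '--', 'YY', 'YY', '--']
place 45 ['--', 'YY', 'YY', 'YY', 'YY', 'YY', 'YY', '--']
place 55 ['--', 'YY', 'YY', 'YY', 'YY', 'YY', 'YY', 'YY']
pick 0 ['YY', 'YY', 'YY', 'YY', 'YY', 'YY', 'YY', 'YY']
pick 20 ['YY', 'YY', 'YY', 'YY', '-Y', 'YY', 'YY', 'YY']
pick 35 ['YY', 'YY', 'YY', 'YY', '--', '--', 'YY', 'YY']
pick 45 ['YY', 'YY', 'YY', 'YY', '--', '--', 'YY', 'YY']
pick 55 ['YY', 'YY', 'YY', 'YY', '--', '--', 'YY', 'YY']
```

```bash
cat >> kin.py <<'E'
up=np.array([0,0,1.])
def azv(th): return np.array([np.cos(th),np.sin(th),0])
def pose(th,tau):
    """hub axis azimuth th (toward top), hub elevation tau (0 lying, pi/2 upright), grip slant AL"""
    e=azv(th); ax=np.cos(tau)*e+np.sin(tau)*up; tr=-np.sin(tau)*e+np.cos(tau)*up
    return toolR(-np.sin(AL)*ax-np.cos(AL)*tr, np.cross(e,up))
AL=np.radians(12)
E
python3 - <<'E'
from kin import *
import kin
np.set_printoptions(suppress=True,precision=2,linewidth=150)
q=np.array([-.17,.52,-.24,1.6,-.29,1.13,-1.2])
for al in(12,25):
  kin.AL=np.radians(al)
  for thf in (80,90,250,270,290):
    q,_=ik(np.array([447,302,30.]),pose(np.radians(104.7),0),np.array([-.5,.5,-.1,2,.1,.6,-.4]))
    q0=q.copy(); worst=0; msg=[]
    t0=np.radians(104.7); t1=np.radians(thf)
    wp=[((447,302,30),t0,0),((480,220,250),t0,0),((501,60,250),t0+(t1-t0)*.5,.8),((501,-22,230),t1,np.pi/2),((501,-22,90),t1,np.pi/2)]
    for (x0,a0,b0),(x1,a1,b1) in zip(wp,wp[1:]):
        for f in np.linspace(.05,1,20):
            q1,r=ik(np.array(x0)+(np.array(x1)-x0)*f,pose(a0+(a1-a0)*f,b0+(b1-b0)*f),q); worst=max(worst,r); js=np.abs(q1-q).max(); q=q1
        msg.append((q.round(2).tolist(),round(worst,3)))
    print(al,thf,q0,'worst',round(worst,3)); print(msg[-1][0], 'wrist',fk(q,PRM,S)[2].round())
E
```

```text
12 80 [-0.86  0.64  0.07  1.9   0.22  0.71 -0.72] worst 0.0
[0.7, 1.06, -0.04, 1.88, -0.95, 1.44, 1.31] wrist [ 433. -409.  174.]
12 90 [-0.86  0.64  0.07  1.9   0.22  0.71 -0.72] worst 0.0
[0.65, 1.09, -0.07, 1.73, -0.82, 1.53, 1.21] wrist [ 501. -415.  174.]
12 250 [-0.86  0.64  0.07  1.9   0.22  0.71 -0.72] worst 0.04
[-0.92, 1.25, 0.68, 1.51, 0.35, 1.47, 2.26] wrist [636. 348. 174.]
12 270 [-0.86  0.64  0.07  1.9   0.22  0.71 -0.72] worst 0.0
[-0.62, 1.08, -0.16, 1.81, 0.96, 1.63, 1.62] wrist [501. 371. 174.]
12 290 [-0.86  0.64  0.07  1.9   0.22  0.71 -0.72] worst 0.0
[-0.6, 1.09, -0.37, 2.12, 1.22, 1.65, 1.34] wrist [366. 348. 174.]
25 80 [-1.04  0.73  0.17  1.8   0.33  0.89 -0.89] worst 0.0
[0.59, 0.91, 0.08, 1.94, -0.96, 1.34, 1.27] wrist [ 438. -381.  260.]
25 90 [-1.04  0.73  0.17  1.8   0.33  0.89 -0.89] worst 0.0
[0.55, 0.94, 0.05, 1.8, -0.83, 1.43, 1.19] wrist [ 501. -386.  260.]
25 250 [-1.04  0.73  0.17  1.8   0.33  0.89 -0.89] worst 0.0
[-0.42, 1.0, -0.24, 1.59, 0.77, 1.67, 1.73] wrist [626. 320. 260.]
25 270 [-1.04  0.73  0.17  1.8   0.33  0.89 -0.89] worst 0.0
[-0.52, 0.94, -0.26, 1.87, 0.97, 1.51, 1.66] wrist [501. 342. 260.]
25 290 [-1.04  0.73  0.17  1.8   0.33  0.89 -0.89] worst 0.0
[-0.6, 0.89, -0.29, 2.17, 1.22, 1.38, 1.5] wrist [376. 320. 260.]
```

```bash
cat >> h.py <<'E'
def goR(x,B):
    s=bot.observe(); A=R.from_rotvec(s['eef_rot'])
    print('shift',np.round(A.inv().apply(np.array(x)-np.array(s['ee_pos']))/800,4),'turn',np.round((A.inv()*B).as_rotvec()/(np.pi/2),4))
E
python3 -c "
from h import *; from kin import pose
goR((447,302,130),pose(1.828,0))"
```

```text
shift [-0.0931 -0.2428  0.2054] turn [-0.3013 -0.2995 -0.9691]
```

send_rows --plan "-0.093 -0.243 0.205 -0.301 -0.3 -0.969;-0.093 -0.243 0.205 -0.301 -0.3 -0.969;-0.093 -0.243 0.205 -0.301 -0.3 -0.969;-0.093 -0.243 0.205 -0.301 -0.3 -0.969;-0.093 -0.243 0.205 -0.301 -0.3 -0.969"

```text
time: 6.8
ee_pos: [453.5, 292.9, 135.6]
eef_rot: [-2.641, -1.408, 0.136]
ft_force: [0.8, 0.9, -0.4]
grip_width: 85.5
finger_force: 0.0
```

```bash
python3 -c "
from h import *; from kin import pose
st();goR((447,302,130),pose(1.828,0))"
```

```text
6.8 [453.5 292.9 135.6] [-2.641 -1.408  0.136] q [-0.31   0.51  -0.362  1.791  0.021  0.937 -1.239] F [ 0.8  0.9 -0.4] [-0.07 -0.21 -0.05] g 85.46166770623732 0.0
[[0.556, 0.818, -0.148], [0.831, -0.55, 0.086], [-0.011, -0.17, -0.985]]
shift [ 0.0051 -0.0117  0.0091] turn [-0.1615 -0.1644 -0.5261]
```

send_rows --plan "0.005 -0.012 0.007 -0.162 -0.164 -0.526;0.005 -0.012 0.007 -0.162 -0.164 -0.526;0.005 -0.012 0.007 -0.162 -0.164 -0.526;0.005 -0.012 0.007 -0.162 -0.164 -0.526;0.005 -0.012 0.007 -0.162 -0.164 -0.526"

```text
time: 7.3
ee_pos: [448.0, 301.2, 132.1]
eef_rot: [2.011, 2.256, -0.186]
ft_force: [0.5, 0.8, -0.6]
grip_width: 85.4
finger_force: 0.0
```

```bash
python3 -c "
from h import *; from kin import pose
st();goR((447,302,60),pose(1.828,0));goR((447,302,9),pose(1.828,0))"
```

```text
7.3 [448.  301.2 132.1] [ 2.011  2.256 -0.186] q [-0.492  0.527 -0.421  1.783  0.371  1.034 -0.977] F [ 0.5  0.8 -0.6] [0.19 0.02 0.06] g 85.40160910975597 0.0
[[-0.114, 0.993, 0.003], [0.98, 0.113, -0.166], [-0.166, -0.016, -0.986]]
shift [0.0161 0.0003 0.0887] turn [-0.027 -0.028 -0.088]
shift [0.0266 0.0014 0.1516] turn [-0.027 -0.028 -0.088]
```

send_rows --plan "0 0 0 -0.027 -0.028 -0.088;0.016 0 0.089 -0.027 -0.028 -0.088;0.016 0 0.089 -0.027 -0.028 -0.088;0.016 0 0.089 -0.027 -0.028 -0.088;0.016 0 0.089 -0.027 -0.028 -0.088"

```text
time: 7.8
ee_pos: [447.1, 300.8, 59.9]
eef_rot: [1.824, 2.347, -0.192]
ft_force: [0.5, 0.4, 0.8]
grip_width: 85.4
finger_force: 0.0
```

```bash
python3 -c "
from h import *; from kin import pose
st();goR((447,302,9),pose(1.828,0))"
```

```text
7.8 [447.1 300.8  59.9] [ 1.824  2.347 -0.192] q [-0.55   0.614 -0.398  1.872  0.509  0.893 -1.008] F [0.5 0.4 0.8] [ 0.25  0.01 -0.01] g 85.44443657669864 0.0
[[-0.242, 0.969, 0.049], [0.948, 0.247, -0.2], [-0.206, -0.002, -0.978]]
shift [0.0146 0.0003 0.062 ] turn [-0.0021 -0.0011 -0.0047]
```

send_rows --plan "0.008 0 0.033 -0.002 -0.001 -0.005;0.0145 0 0.062 -0.002 -0.001 -0.005;0.0145 0 0.062 -0.002 -0.001 -0.005;0.0145 0 0.062 -0.002 -0.001 -0.005;0.0145 0 0.062 -0.002 -0.001 -0.005"

```text
time: 8.3
ee_pos: [448.5, 301.1, 9.9]
eef_rot: [1.817, 2.349, -0.188]
ft_force: [-0.4, -0.5, -0.2]
grip_width: 85.5
finger_force: 0.0
```

send_rows --plan "0 0 0 0 0 0;0 0 0 0 0 0;0 0 0 0 0 0;0 0 0 0 0 0;0 0 0 0 0 0" --hand 0.62 --force 25

```text
time: 8.8
ee_pos: [447.7, 300.0, 8.1]
eef_rot: [1.817, 2.35, -0.192]
ft_force: [-0.1, 0.2, -0.9]
grip_width: 53.0
finger_force: 0.0
```

send_rows --plan "0 0 0 0 0 0;0 0 0 0 0 0;0 0 0 0 0 0;0 0 0 0 0 0;0 0 0 0 0 0" --hand 0.5 --force 80

```text
time: 9.3
ee_pos: [447.7, 300.0, 8.0]
eef_rot: [1.817, 2.35, -0.193]
ft_force: [0.5, 0.2, -0.1]
grip_width: 42.9
finger_force: 0.0
```

The fingers closed to 43 mm with no contact, so the hub may not be between them. I look.

Run:
```python
from h import *
a,_=grab('top'); b,_=grab('side')
print(proj('side',(448,300,8)),proj('top',(448,300,8)))
A=cv2.resize(a[200:300,220:320],(400,400),interpolation=cv2.INTER_CUBIC)
B=cv2.resize(b[220:320,265:365],(400,400),interpolation=cv2.INTER_CUBIC)
cv2.imwrite('pics/g3.png',np.hstack([A,B])[:,:,::-1])
```

```text
(np.float64(307.60510775450956), np.float64(293.1079309009342)) (np.float64(260.24359216786956), np.float64(256.7954400917855))
```

View pics/g3.png

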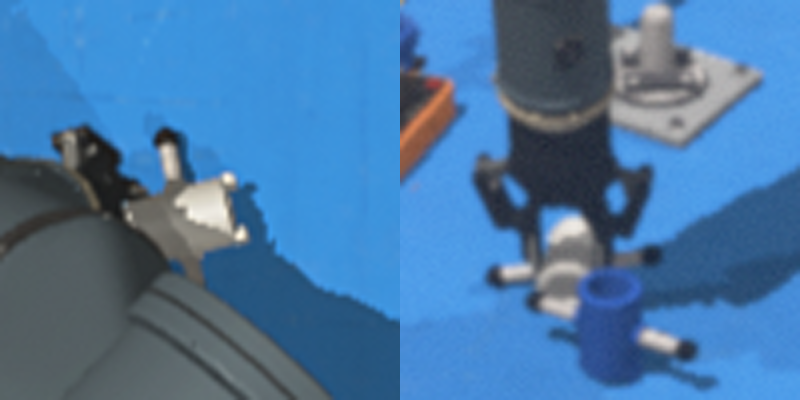

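Run:
```python
from h import *
z=np.load('last_side.npz'); p,d=z['p'],z['d']; P=cloud('side',d); g=p.astype(int).mean(2); sat=p.max(2).astype(int)-p.min(2)
m=(g<75)&(sat<45)&(P[...,2]>3)&(P[...,1]>270)&(P[...,1]<350)&(P[...,0]>395)&(P[...,0]<510)
for z0 in range(5,135,10):
    k=m&(P[...,2]>=z0)&(P[...,2]<z0+10); v,u=np.nonzero(k); q=P[k]
    L=q[q[:,0]>449]; Rr=q[q[:,0]<=449]
    print(z0,'+x',len(L),np.median(L,0).round() if len(L) else '','px',u[q[:,0]>449].mean().round() if len(L) else '', v[q[:,0]>449].mean().round() if len(L) else '','-x',len(Rr),np.median(Rr,0).round() if len(Rr) else '')
print(g[262:300:2,290:330:2].round().astype(int).tolist().__str__().replace('], [','\n'))
```

```text
5 +x 1 [508. 309.  10.] px 289.0 290.0 -x 0 
15 +x 0  px   -x 0 
25 +x 0  px   -x 0 
35 +x 0  px   -x 3 [400. 274.  38.]
45 +x 0  px   -x 1 [414. 306.  51.]
55 +x 1 [464. 328.  60.] px 299.0 283.0 -x 5 [414. 312.  61.]
65 +x 4 [464. 329.  72.] px 298.0 280.0 -x 4 [413. 315.  71.]
75 +x 6 [467. 336.  83.] px 297.0 278.0 -x 7 [413. 318.  81.]
85 +x 27 [477. 335.  92.] px 294.0 275.0 -x 21 [409. 316.  92.]
95 +x 17 [484. 341.  98.] px 292.0 273.0 -x 13 [411. 323.  98.]
105 +x 18 [465. 344. 110.] px 294.0 271.0 -x 17 [415. 326. 110.]
115 +x 14 [487. 346. 118.] px 292.0 269.0 -x 25 [432. 337. 121.]
125 +x 13 [461. 346. 129.] px 294.0 266.0 -x 37 [424. 339. 131.]
[[79, 60, 53, 50, 48, 54, 52, 50, 51, 49, 50, 45, 48, 50, 56, 78, 99, 94, 65, 121
98, 104, 61, 49, 50, 47, 52, 53, 52, 48, 48, 51, 49, 52, 61, 69, 65, 64, 67, 119
80, 142, 111, 57, 51, 49, 45, 43, 50, 45, 48, 48, 47, 65, 123, 108, 63, 53, 57, 131
52, 119, 149, 100, 51, 46, 47, 51, 48, 49, 50, 51, 51, 99, 151, 133, 66, 50, 64, 145
48, 77, 140, 100, 48, 48, 52, 53, 56, 50, 47, 50, 51, 81, 148, 139, 69, 51, 97, 151
50, 53, 73, 58, 52
[... 560 characters left out ...]
 120, 122, 112, 104, 95, 64, 79, 104, 105, 95, 46, 42
151, 186, 185, 178, 119, 99, 150, 188, 191, 187, 148, 110, 95, 79, 95, 106, 100, 95, 71, 69
142, 200, 185, 171, 125, 153, 169, 155, 151, 155, 162, 127, 100, 94, 103, 105, 104, 99, 92, 91
76, 109, 103, 99, 107, 157, 127, 114, 114, 113, 118, 86, 74, 81, 89, 92, 106, 110, 93, 94
109, 130, 134, 126, 107, 116, 112, 112, 113, 111, 113, 85, 72, 85, 92, 92, 107, 116, 88, 83
141, 143, 140, 104, 65, 109, 157, 143, 147, 149, 113, 115, 98, 95, 102, 107, 116, 92, 81, 78
143, 140, 139, 106, 67, 140, 193, 201, 199, 177, 105, 97, 106, 108, 110, 99, 78, 75, 82, 86
137, 142, 143, 141, 119, 123, 140, 158, 176, 156, 93, 91, 91, 87, 86, 80, 78, 82, 128, 133]]
```

In the depth data both fingers end at z≈50, although the reported TCP is z=8. The real tips are therefore about 40 mm short of the reported TCP, which also explains the first failure: they closed on the rim. I lift and measure the tip offset directly.

send_rows --plan "0 0 -0.05 0 0 0;-0.02 0 -0.12 0 0 0;-0.025 0 -0.12 0 0 0;-0.025 0 -0.12 0 0 0;-0.025 0 -0.12 0 0 0" --hand 0.565 --force 80

```text
time: 9.9
ee_pos: [447.5, 299.9, 105.4]
eef_rot: [1.817, 2.349, -0.194]
ft_force: [-0.1, -0.2, -0.6]
grip_width: 48.1
finger_force: 0.0
```

```bash
cat > tip.py <<'E'
from h import *
s=st(); p,d=grab('side'); P=cloud('side',d); g=p.astype(int).mean(2); sat=p.max(2).astype(int)-p.min(2)
T=np.array(s['ee_pos']); A=R.from_rotvec(s['eef_rot'])
L=A.inv().apply(P.reshape(-1,3)-T).reshape(480,640,3)   # tool coords
m=(g<85)&(sat<50)&(np.abs(L[...,0])<20)&(np.abs(L[...,1])<70)&(L[...,2]>-120)&(L[...,2]<40)
for z0 in range(-100,30,8):
    k=m&(L[...,2]>=z0)&(L[...,2]<z0+8); y=L[k][:,1]; a,b=y[y>0],y[y<=0]
    print(z0,'y+',len(a),np.round([a.min(),a.max()]) if len(a) else '','y-',len(b),np.round([b.min(),b.max()]) if len(b) else '')
print(proj('side',T)); u,v=[int(round(t)) for t in proj('side',T)]
cv2.imwrite('pics/tip_%d.png'%int(s['time']*10),cv2.resize(p[v-60:v+20,u-50:u+50],None,fx=6,fy=6,interpolation=cv2.INTER_CUBIC)[:,:,::-1])
E
python3 tip.py
```

```text
9.9 [447.5 299.9 105.4] [ 1.817  2.349 -0.194] q [-0.53   0.556 -0.424  1.831  0.466  0.985 -0.954] F [-0.1 -0.2 -0.6] [ 0.22  0.05 -0.06] g 48.07670787047339 0.0
[[-0.246, 0.968, 0.051], [0.947, 0.251, -0.202], [-0.209, -0.002, -0.978]]
-100 y+ 17 [23. 53.] y- 22 [-53. -20.]
-92 y+ 35 [24. 55.] y- 30 [-53. -26.]
-84 y+ 8 [25. 43.] y- 13 [-49. -28.]
-76 y+ 4 [26. 34.] y- 3 [-34. -28.]
-68 y+ 7 [25. 35.] y- 4 [-34. -30.]
-60 y+ 2 [26. 33.] y- 5 [-34. -30.]
-52 y+ 0  y- 1 [-32. -32.]
-44 y+ 0  y- 0 
-36 y+ 0  y- 0 
-28 y+ 0  y- 0 
-20 y+ 0  y- 0 
-12 y+ 0  y- 0 
-4 y+ 0  y- 0 
4 y+ 0  y- 0 
12 y+ 0  y- 0 
20 y+ 0  y- 0 
28 y+ 0  y- 0 
(np.float64(307.26619517528866), np.float64(266.94703390829886))
```

View pics/tip_99.png

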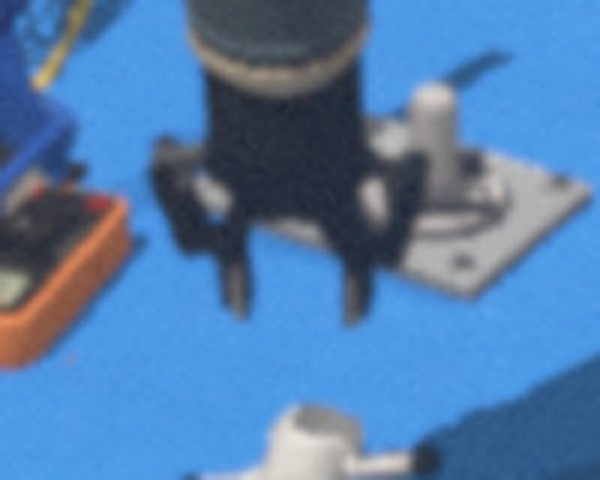

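The picture shows the fingertips at crop (238,318) and (352,322). At the bottom, near (315,420), the hub's bore end is visible. I work out the tip offset from these pixels and re-measure the hub numerically.

Run:
```python
from h import *
s=bot.observe(); T=np.array(s['ee_pos']); A=R.from_rotvec(s['eef_rot'])
for k in(0,-10,-20,-30,-40,-50): print(k,[np.round(proj('side',T+A.apply([11,y,k])),1).tolist() for y in(30,-30)])
z=np.load('last_side.npz'); p,d=z['p'],z['d']; P=cloud('side',d); g=p.astype(int).mean(2); sat=p.max(2).astype(int)-p.min(2)
k=(sat<60)&(g>110)&(P[...,2]>6)&(P[...,0]>380)&(P[...,0]<530)&(P[...,1]>230)&(P[...,1]<345); q=P[k]
print(len(q),q.min(0).round(),q.max(0).round())
for z0 in range(5,95,10):
    w=q[(q[:,2]>=z0)&(q[:,2]<z0+10)]
    if len(w): print(z0,len(w),'x',np.percentile(w[:,0],[5,50,95]).round(),'y',np.percentile(w[:,1],[5,50,95]).round())
n,l,S,c=cv2.connectedComponentsWithStats((g<65).astype(np.uint8))
for i in range(1,n):
    if 6<S[i,4]<80 and 280<c[i][0]<345 and 265<c[i][1]<310: print('dark',S[i,4],c[i].round(1),P[int(c[i][1]),int(c[i][0])].round())
```

```text
0 [[297.0, 269.0], [316.7, 270.4]]
-10 [[296.8, 266.7], [316.6, 268.0]]
-20 [[296.6, 264.3], [316.4, 265.7]]
-30 [[296.4, 262.0], [316.3, 263.3]]
-40 [[296.2, 259.6], [316.2, 260.9]]
-50 [[296.0, 257.2], [316.0, 258.5]]
490 [380. 240.   7.] [508. 345. 650.]
5 41 x [443. 459. 503.] y [282. 300. 314.]
15 25 x [463. 487. 504.] y [289. 299. 309.]
25 52 x [408. 433. 480.] y [254. 281. 325.]
35 126 x [410. 444. 473.] y [256. 284. 322.]
45 69 x [437. 452. 463.] y [262. 292. 320.]
dark 11 [327.9 283.4] [393. 276.  45.]
dark 9 [336.1 307.3] [324. 379.  46.]
```

Tips sit about 40 mm behind the reported TCP along the tool axis, and the fit to the tilted fingers rules out a world-z bias. The hub is unmoved. I re-pick with that correction.

```bash
python3 -c "
from h import *; from kin import pose
B=pose(1.828,0)
for z in (60,12): goR(np.array([447,302,z])+40*B.as_matrix()[:,2],B)"
```

```text
shift [0.0144 0.0008 0.1043] turn [-0.0021  0.0008 -0.0016]
shift [0.027  0.0009 0.163 ] turn [-0.0021  0.0008 -0.0016]
```

send_rows --plan "0 0 0 0 0 0;0 0 0 0 0 0;0.0145 0.001 0.06 0 0 0;0.0145 0.001 0.104 0 0 0;0.0145 0.001 0.104 0 0 0" --hand 1

```text
time: 10.45
ee_pos: [447.7, 291.8, 18.3]
eef_rot: [1.816, 2.35, -0.205]
ft_force: [-0.3, 0.0, 0.2]
grip_width: 84.9
finger_force: 0.0
```

send_rows --plan "0.003 0 0.015 0 0 0;0.006 0 0.03 0 0 0;0.01 0 0.045 0 0 0;0.0125 0 0.059 0 0 0;0.0125 0 0.059 0 0 0"

```text
time: 10.95
ee_pos: [449.3, 294.4, -27.2]
eef_rot: [1.816, 2.35, -0.195]
ft_force: [-0.2, -0.6, 0.5]
grip_width: 85.5
finger_force: 0.0
```

send_rows --plan "0 0 0 0 0 0;0 0 0 0 0 0;0 0 0 0 0 0;0 0 0 0 0 0;0 0 0 0 0 0" --hand 0.62 --force 30

```text
time: 11.45
ee_pos: [450.0, 294.9, -25.7]
eef_rot: [1.817, 2.35, -0.192]
ft_force: [0.5, 0.3, 0.1]
grip_width: 52.9
finger_force: 0.0
```

send_rows --plan "0 0 0 0 0 0;0 0 0 0 0 0;0 0 0 0 0 0;0 0 0 0 0 0;0 0 0 0 0 0" --hand 0.48 --force 90

```text
time: 11.95
ee_pos: [449.9, 295.1, -25.1]
eef_rot: [1.817, 2.35, -0.192]
ft_force: [-1.5, -0.1, 9.5]
grip_width: 45.8
finger_force: 90.3
```

Gripped at 90 N. I record the hub's place in the tool frame, lift, and plan the tilt.

```bash
cat >> h.py <<'E'
e=np.array([-.254,.967,0]); 
AG=R.from_rotvec([1.817,2.35,-.192]); TG=np.array([449.9,295.1,-25.1])
HO=AG.inv().apply(np.array([452,283,24])-42*e-TG); HO[1]=0   # hub origin in tool frame
HZ=AG.inv().apply(e)                                      # hub axis in tool frame
def tcp_for(origin,B): return np.array(origin)-B.apply(HO)
def hubnow():
    s=bot.observe(); A=R.from_rotvec(s['eef_rot']); return np.array(s['ee_pos'])+A.apply(HO),A.apply(HZ)
E
python3 - <<'E'
from h import *; from kin import *
print(HO,HZ)
B0=pose(1.828,0); up3=tcp_for((475,190,240),B0); print('lift'); goR(up3,B0)
B=pose(np.radians(270),np.pi/2); print(B.apply(HZ)); print('place TCP',tcp_for((501,-22,30),B))
E
```

```text
[-63.24900287   0.         -36.75938893] [ 0.97797942 -0.0025286  -0.20773748]
lift
shift [-0.1219 -0.0029 -0.2501] turn [-0.0007  0.0001 -0.0017]
[ 2.52859648e-03 -1.35435806e-04  9.99799274e-01]
place TCP [501.         -71.10631522  84.2241537 ]
```

send_rows --plan "0.005 0 -0.025 0 0 0;0.01 0 -0.06 0 0 0;-0.02 0 -0.12 0 0 0;-0.03 0 -0.18 0 0 0;-0.04 0 -0.24 0 0 0"

```text
time: 12.45
ee_pos: [447.3, 302.2, 169.0]
eef_rot: [1.818, 2.35, -0.195]
ft_force: [1.3, 0.7, -5.6]
grip_width: 45.5
finger_force: 94.0
```

```bash
cat > wp.py <<'E'
from h import *; from kin import *
W=[((470,200,230),104.7,0),((480,150,250),140,22),((490,100,260),180,45),((500,60,260),225,67),((501,20,240),270,90),((501,-22,150),270,90)]
def wpose(i): 
    o,th,ta=W[i]; B=pose(np.radians(th),np.radians(ta)); return tcp_for(o,B),B
if __name__=='__main__':
    np.set_printoptions(suppress=True,precision=2)
    q=np.array(bot.observe()['joint_positions'])
    for i in range(len(W)):
        x,B=wpose(i); q,r=ik(x,B,q); print(i,x.round(),q,round(r,3),'wrist',fk(q,PRM,S)[2].round())
    st(); goR(*wpose(1))
E
python3 wp.py
```

```text
0 [456. 252. 181.] [-0.43  0.44 -0.45  1.8   0.42  1.08 -0.82] 0.0 wrist [435. 333. 574.]
1 [427. 194. 225.] [ 0.19  0.39 -0.82  1.84  0.13  1.09  0.21] 0.0 wrist [481. 149. 621.]
2 [417. 100. 264.] [ 0.28  0.68 -0.96  1.52  0.22  1.7   0.84] 0.0 wrist [636. 100. 601.]
3 [453.  13. 291.] [-0.41  0.72 -0.03  1.37  0.39  1.95  1.89] 0.0 wrist [686. 246. 521.]
4 [501. -29. 294.] [-0.62  0.75 -0.14  1.81  0.96  1.79  1.91] 0.0 wrist [501. 364. 378.]
5 [501. -71. 204.] [-0.58  0.87 -0.13  1.9   1.    1.65  1.75] 0.0 wrist [501. 322. 288.]
12.45 [447.3 302.2 169. ] [ 1.82  2.35 -0.2 ] q [-0.51  0.49 -0.45  1.75  0.41  1.12 -0.89] F [ 1.3  0.7 -5.6] [ 0.63 -0.07  0.03] g 45.52715702759613 94.03588369488716
[[-0.246, 0.968, 0.05], [0.947, 0.251, -0.203], [-0.209, -0.003, -0.978]]
shift [-0.14 -0.06 -0.04] turn [-0.01  0.24 -0.4 ]
```

```bash
cat > wp2.py <<'E'
import wp; from wp import *
wp.W[:]=[((470,180,230),104.7,0),((480,150,230),145,0),((500,120,230),190,0),((500,90,230),230,0),((500,60,240),270,0),((501,60,240),270,30),((501,40,240),270,60),((501,0,220),270,90),((501,-22,140),270,90),((501,-22,30),270,90)]
if __name__=='__main__':
    np.set_printoptions(suppress=True,precision=2)
    q=np.array(bot.observe()['joint_positions'])
    for i in range(len(wp.W)):
        x,B=wpose(i); q,r=ik(x,B,q); print(i,x.round(),q,round(r,3),'wrist',fk(q,PRM,S)[2].round())
    goR(*wpose(1))
E
python3 wp2.py
```

```text
0 [456. 232. 181.] [-0.4   0.43 -0.44  1.83  0.42  1.06 -0.79] 0.0 wrist [435. 313. 574.]
1 [436. 181. 181.] [-0.17  0.3  -0.61  2.07  0.51  0.83 -0.14] 0.0 wrist [367. 229. 574.]
2 [447. 111. 181.] [ 0.45  0.28 -1.01  2.18  0.49  0.66  0.86] 0.0 wrist [364.  96. 574.]
3 [465.  48. 181.] [ 0.87  0.54 -1.41  2.11  0.61  0.82  1.59] 0.0 wrist [411. -16. 574.]
4 [500.   6. 191.] [ 0.88  0.76 -1.48  1.89  0.63  1.14  2.35] 0.0 wrist [500. -78. 584.]
5 [501. -12. 225.] [ 0.46  0.6  -1.26  1.84  0.81  1.44  2.08] 0.0 wrist [501. 113. 607.]
6 [501. -30. 262.] [ 0.02  0.68 -1.02  1.81  0.97  1.83  1.84] 0.0 wrist [501. 269. 531.]
7 [501. -49. 274.] [-0.39  0.82 -0.49  1.85  1.03  1.95  1.73] 0.0 wrist [501. 344. 358.]
8 [501. -71. 194.] [-0.37  0.94 -0.47  1.9   1.06  1.86  1.6 ] 0.0 wrist [501. 322. 278.]
9 [501. -71.  84.] [-0.39  1.12 -0.43  1.88  1.1   1.78  1.46] 0.0 wrist [501. 322. 168.]
shift [-0.14 -0.05  0.02] turn [-0.1  -0.   -0.44]
```

send_rows --plan "-0.14 -0.05 0.01 -0.1 0 -0.44;-0.14 -0.05 0.01 -0.1 0 -0.44;-0.14 -0.05 0.01 -0.1 0 -0.44;-0.14 -0.05 0.01 -0.1 0 -0.44;-0.14 -0.05 0.01 -0.1 0 -0.44"

```text
time: 12.95
ee_pos: [436.4, 184.0, 183.1]
eef_rot: [0.873, 2.802, -0.083]
ft_force: [0.5, 0.8, -5.3]
grip_width: 45.8
finger_force: 94.1
```

```bash
python3 -c "
import wp2; from wp import *
st(); goR(*wpose(2))"
```

```text
12.95 [436.4 184.  183.1] [ 0.873  2.802 -0.083] q [-0.188  0.285 -0.609  2.061  0.496  0.859 -0.139] F [ 0.5  0.8 -5.3] [0.31 0.45 0.03] g 45.830556229114904 94.07837469130754
[[-0.804, 0.568, 0.178], [0.556, 0.823, -0.114], [-0.211, 0.007, -0.977]]
shift [-0.0606 -0.0683  0.0155] turn [-0.0997  0.0037 -0.4852]
```

send_rows --plan "-0.06 -0.068 0.015 -0.1 0.004 -0.485;-0.06 -0.068 0.015 -0.1 0.004 -0.485;-0.06 -0.068 0.015 -0.1 0.004 -0.485;-0.06 -0.068 0.015 -0.1 0.004 -0.485;-0.06 -0.068 0.015 -0.1 0.004 -0.485"

```text
time: 13.45
ee_pos: [445.6, 111.7, 180.7]
eef_rot: [-0.148, 2.929, 0.017]
ft_force: [-0.4, 0.5, -4.3]
grip_width: 45.6
finger_force: 94.3
```

```bash
python3 -c "
import wp2; from wp import *
st(); goR(*wpose(3))"
```

```text
13.45 [445.6 111.7 180.7] [-0.148  2.929  0.017] q [ 0.245  0.226 -0.775  2.172  0.399  0.649  0.868] F [-0.4  0.5 -4.3] [-0.02  0.49 -0.  ] g 45.5746990543347 94.26255706697702
[[-0.973, -0.101, 0.206], [-0.098, 0.995, 0.022], [-0.207, 0.001, -0.978]]
shift [-0.016  -0.0811  0.003 ] turn [-1.012e-01 -2.000e-04 -4.807e-01]
```

send_rows --plan "-0.016 -0.081 0.003 -0.1 0 -0.48;-0.016 -0.081 0.003 -0.1 0 -0.48;-0.016 -0.081 0.003 -0.1 0 -0.48;-0.016 -0.081 0.003 -0.1 0 -0.48;-0.016 -0.081 0.003 -0.1 0 -0.48"

```text
time: 13.95
ee_pos: [464.7, 48.2, 180.8]
eef_rot: [-1.088, 2.738, 0.113]
ft_force: [-0.0, 0.1, -4.3]
grip_width: 46.0
finger_force: 94.3
```

```bash
python3 -c "
import wp2; from wp import *
st(); goR(*wpose(4)); goR(*wpose(5))"
```

```text
13.95 [464.7  48.2 180.8] [-1.088  2.738  0.113] q [ 0.699  0.328 -1.023  2.112  0.291  0.686  1.844] F [-0.   0.1 -4.3] [-0.42  0.37  0.01] g 45.961147235648774 94.31891340762377
[[-0.711, -0.687, 0.15], [-0.672, 0.727, 0.142], [-0.207, -0.0, -0.978]]
shift [ 0.0016 -0.0688 -0.0132] turn [-0.1075 -0.0009 -0.507 ]
shift [ 0.0066 -0.0854 -0.0573] turn [ 0.0276  0.3137 -0.5232]
```

send_rows --plan "0.006 -0.085 -0.057 0.028 0.314 -0.523;0.006 -0.085 -0.057 0.028 0.314 -0.523;0.006 -0.085 -0.057 0.028 0.314 -0.523;0.006 -0.085 -0.057 0.028 0.314 -0.523;0.006 -0.085 -0.057 0.028 0.314 -0.523"

```text
time: 14.45
ee_pos: [501.8, -10.7, 224.7]
eef_rot: [1.919, -2.302, 0.241]
ft_force: [-0.9, -0.4, -5.5]
grip_width: 45.7
finger_force: 94.4
```

```bash
python3 -c "
import wp2; from wp import *
st(); goR(*wpose(5)); goR(*wpose(6))"
```

```text
14.45 [501.8 -10.7 224.7] [ 1.919 -2.302  0.241] q [ 0.478  0.452 -1.033  1.823  0.598  1.256  2.19 ] F [-0.9 -0.4 -5.5] [0.4  0.06 0.02] g 45.74109556336071 94.44533340632915
[[-0.18, -0.984, -0.001], [-0.962, 0.176, -0.208], [0.205, -0.037, -0.978]]
shift [0.0011 0.0009 0.0003] turn [ 0.0064  0.0664 -0.1151]
shift [ 0.0326 -0.0049 -0.0412] turn [ 0.0365  0.3989 -0.1112]
```

send_rows --plan "0.032 -0.005 -0.041 0.036 0.4 -0.111;0.032 -0.005 -0.041 0.036 0.4 -0.111;0.032 -0.005 -0.041 0.036 0.4 -0.111;0.032 -0.005 -0.041 0.036 0.4 -0.111;0.032 -0.005 -0.041 0.036 0.4 -0.111"

```text
time: 14.95
ee_pos: [501.0, -25.9, 260.6]
eef_rot: [1.727, -1.721, 0.769]
ft_force: [-0.3, 0.1, -6.0]
grip_width: 45.8
finger_force: 94.7
```

```bash
python3 -c "
import wp2; from wp import *
st(); goR(*wpose(7))"
```

```text
14.95 [501.  -25.9 260.6] [ 1.727 -1.721  0.769] q [-0.028  0.603 -0.863  1.796  0.886  1.768  1.966] F [-0.3  0.1 -6. ] [ 1.57 -0.01 -0.01] g 45.82001655727695 94.70375787466764
[[0.003, -1.0, 0.001], [-0.667, -0.003, -0.745], [0.745, 0.002, -0.667]]
shift [0.0321 0.0001 0.0103] turn [-0.0009  0.3319  0.002 ]
```

send_rows --plan "-0.0145 0 0.052 0 0.332 0.002;-0.0145 0 0.052 0 0.332 0.002;-0.0145 0 0.052 0 0.332 0.002;-0.0145 0 0.052 0 0.332 0.002;-0.0145 0 0.052 0 0.332 0.002"

```text
time: 15.45
ee_pos: [501.0, -50.2, 223.0]
eef_rot: [1.361, -1.364, 1.1]
ft_force: [0.4, -0.4, -5.1]
grip_width: 45.9
finger_force: 95.2
```

Run:
```python
import wp2; from wp import *
st(); print('hub est',hubnow()); goR(*wpose(8))
# where is the hub really: both cameras
for n in('side','top'):
    p,d=grab(n); P=cloud(n,d); g=p.astype(int).mean(2); sat=p.max(2).astype(int)-p.min(2)
    k=(sat<60)&(g>95)&(P[...,2]>130)&(P[...,2]<300)&(np.abs(P[...,0]-501)<90)&(np.abs(P[...,1]+5)<45)
    q=P[k]; print(n,len(q))
    for z0 in range(130,290,12):
        w=q[(q[:,2]>=z0)&(q[:,2]<z0+12)]
        if len(w)>2: print(z0,len(w),'x',np.percentile(w[:,0],[3,50,97]).round(),'y',np.percentile(w[:,1],[3,50,97]).round())
```

```text
15.45 [501.  -50.2 223. ] [ 1.361 -1.364  1.1  ] q [-0.338  0.888 -0.539  1.854  0.983  1.963  1.704] F [ 0.4 -0.4 -5.1] [ 2.1  -0.03 -0.02] g 45.89567072214336 95.1529012620449
[[-0.0, -1.0, -0.003], [-0.21, 0.002, -0.978], [0.978, 0.001, -0.21]]
hub est (array([501.06836372,  -0.95170661, 168.86401987]), array([ 0.00305323, -0.00227184,  0.99979524]))
shift [-0.0297 -0.0001  0.0331] turn [ 0.0016  0.0014 -0.    ]
side 168
166 5 x [478. 481. 507.] y [-2.  1. 23.]
178 33 x [476. 489. 508.] y [ 0. 17. 26.]
190 28 x [477. 488. 500.] y [ 4. 22. 31.]
202 15 x [446. 459. 486.] y [-15.  -6.  26.]
214 7 x [446. 450. 458.] y [-14.  -5.  -2.]
226 16 x [496. 506. 518.] y [-21. -15.  -9.]
238 62 x [471. 506. 526.] y [-21.  -2.  25.]
top 429
178 8 x [483. 505. 516.] y [-17.  -2.  17.]
190 9 x [487. 507. 515.] y [-17.   4.  21.]
202 15 x [472. 502. 551.] y [-17.   8.  22.]
214 87 x [446. 480. 556.] y [-17.  -7.  20.]
226 23 x [476. 511. 524.] y [-17.  11.  30.]
238 211 x [471. 505. 531.] y [-23.  -2.  21.]
250 75 x [471. 489. 538.] y [-20.  10.  28.]
```

Run:
```python
from h import *
for n in('top','side'):
    z=np.load('last_%s.npz'%n); p,d=z['p'],z['d']; P=cloud(n,d); g=p.astype(int).mean(2); sat=p.max(2).astype(int)-p.min(2)
    k=(sat<60)&(g>95)&(P[...,2]>234)&(P[...,2]<258)&(np.hypot(P[...,0]-501,P[...,1])<32)
    q=P[k]; A=np.c_[q[:,:2]-[501,0],np.ones(len(q))]; print(n,len(q),'plane',np.linalg.lstsq(A,q[:,2],rcond=None)[0])
    K=cv2.morphologyEx(k.astype(np.uint8),cv2.MORPH_CLOSE,np.ones((3,3)))
    c=max(cv2.findContours(K,0,2)[0],key=cv2.contourArea); 
    (cx,cy),r=cv2.minEnclosingCircle(c); print((cx,cy),r,plane(n,cx,cy,246).round(1)); el=cv2.fitEllipse(c); print(el,plane(n,*el[0],246).round(1))
    m=(g<60)&(P[...,2]>185)&(P[...,2]<240)&(np.abs(P[...,1])<60)
    nn,l,s,c=cv2.connectedComponentsWithStats(m.astype(np.uint8))
    for i in range(1,nn):
        if s[i,4]>9: print('dark',s[i,4],c[i].round(1),np.median(P[l==i],0).round(1),plane(n,*c[i],210).round(1))
```

```text
top 267 plane [-3.67473285e-02  2.94898431e-02  2.47579774e+02]
(372.5, 231.75) 13.428149223327637 [500.3   1.7 246. ]
((373.34228515625, 231.83322143554688), (18.375608444213867, 28.38463592529297), 0.10453134030103683) [ 5.002e+02 -3.000e-01  2.460e+02]
dark 19 [364.  130.4] [754.4  24.1 226.8] [756.3  23.2 210. ]
dark 21 [366.9 207.5] [561.   13.9 220.1] [563.4  13.6 210. ]
dark 30 [378.2 258.7] [437.5 -14.1 220.2] [438.6 -15.6 210. ]
side 67 plane [-4.35886360e-02  1.40845887e-01  2.43366969e+02]
(326.5, 184.5) 8.631438255310059 [498.6  13.7 246. ]
((327.01666259765625, 183.50892639160156), (5.394511699676514, 16.27720832824707), 93.19485473632812) [499.8   5.9 246. ]
dark 17 [455.6 217.1] [ 67.9   0.5 201.1] [ 66.3  15.1 210. ]
dark 27 [491.1 223.8] [-45.4  57.  231.8] [-41.8  18.2 210. ]
```

The hub is upright in the gripper. The ball midpoint is (501,-1) and its yaw 0.23, matching my estimate. I take it above the spindle, turning it to the slot angle of 0.46 on the way.

```bash
cat > pl.py <<'E'
from h import *; from kin import *
def pp(z,dth=.23,xy=(501,-22)):
    B=pose(np.radians(270)+dth,np.pi/2); return tcp_for((*xy,z),B),B
if __name__=='__main__':
    np.set_printoptions(suppress=True,precision=2)
    q=np.array(bot.observe()['joint_positions'])
    for z in(150,105,60,22): x,B=pp(z); q,r=ik(x,B,q); print(z,q,round(r,3),fk(q,PRM,S)[2].round())
    goR(*pp(110))
E
python3 pl.py
```

```text
150 [-0.37  0.91 -0.57  2.09  1.19  1.85  1.53] 0.0 [423. 313. 288.]
105 [-0.38  0.99 -0.55  2.09  1.21  1.83  1.45] 0.0 [423. 313. 243.]
60 [-0.39  1.08 -0.52  2.08  1.23  1.81  1.38] 0.0 [423. 313. 198.]
22 [-0.4   1.15 -0.51  2.06  1.25  1.79  1.34] 0.0 [423. 313. 160.]
shift [-0.07 -0.01  0.04] turn [ 0.15  0.   -0.03]
```

send_rows --plan "-0.07 -0.01 0.04 0.15 0 -0.03;-0.07 -0.01 0.04 0.15 0 -0.03;-0.07 -0.01 0.04 0.15 0 -0.03;-0.07 -0.01 0.04 0.15 0 -0.03;-0.07 -0.01 0.04 0.15 0 -0.03"

```text
time: 16.05
ee_pos: [509.8, -71.1, 165.4]
eef_rot: [1.549, -1.237, 1.26]
ft_force: [0.1, 1.1, -5.6]
grip_width: 45.6
finger_force: 95.2
```

Run:
```python
from pl import *
st(); print('hub est',hubnow()); goR(*pp(105)); goR(*pp(60))
p,d=grab('top'); P=cloud('top',d); g=p.astype(int).mean(2); sat=p.max(2).astype(int)-p.min(2)
m=(g<60)&(P[...,2]>130)&(P[...,2]<175)&(np.hypot(P[...,0]-501,P[...,1]+22)<80)
nn,l,s,c=cv2.connectedComponentsWithStats(m.astype(np.uint8)); zb=hubnow()[0][2]+42; B=[]
for i in range(1,nn):
    if s[i,4]>9: w=plane('top',*c[i],zb); B.append(w); print(s[i,4],c[i].round(1),np.median(P[l==i],0).round(1),w.round(1))
if len(B)==2: print((B[0]+B[1])/2,np.arctan2(*(B[0]-B[1])[1::-1]),np.linalg.norm(B[0]-B[1]))
```

```text
16.05 [509.8 -71.1 165.4] [ 1.549 -1.237  1.26 ] q [-0.359  0.946 -0.552  2.084  1.142  1.833  1.537] F [ 0.1  1.1 -5.6] [1.97 0.46 0.04] g 45.562345576567175 95.15044122934341
[[0.038, -0.973, 0.227], [-0.209, -0.23, -0.951], [0.977, -0.012, -0.212]]
hub est (array([499.05631634, -22.94084375, 111.36757037]), array([-0.0077638 , -0.00622445,  0.99975296]))
shift [-0.0077 -0.0032  0.0008] turn [-0.0027  0.0026 -0.0069]
shift [-0.0627 -0.0026  0.0127] turn [-0.0027  0.0026 -0.0069]
20 [368.4 214.1] [553.8   7.4 161.6] [555.1   5.9 153.3]
28 [390.1 259.4] [440.9 -49.5 159.9] [440.3 -50.5 153.3]
[497.6768977  -22.33372398 153.2553959 ] 0.45657726098371776 127.85631202439635
```

send_rows --plan "-0.008 -0.0045 0.001 -0.003 0.003 -0.007;-0.008 -0.0045 0.001 -0.003 0.003 -0.007;-0.02 -0.0045 0.0035 -0.003 0.003 -0.007;-0.032 -0.0045 0.006 -0.003 0.003 -0.007;-0.032 -0.0045 0.006 -0.003 0.003 -0.007"

```text
time: 16.6
ee_pos: [512.6, -69.6, 136.7]
eef_rot: [1.549, -1.219, 1.251]
ft_force: [-0.2, 0.1, -4.8]
grip_width: 45.9
finger_force: 95.1
```

Run:
```python
from pl import *
st(); print('hub est',hubnow()); 
for z in(70,60,30): goR(*pp(z,xy=(502,-22.5)))
```

```text
16.6 [512.6 -69.6 136.7] [ 1.549 -1.219  1.251] q [-0.367  1.006 -0.537  2.068  1.156  1.826  1.515] F [-0.2  0.1 -4.8] [2.01 0.48 0.03] g 45.8971681617272 95.12304358184338
[[0.053, -0.973, 0.224], [-0.199, -0.23, -0.953], [0.979, 0.006, -0.206]]
hub est (array([500.9645985 , -22.01459599,  82.40546704]), array([0.00754212, 0.0040066 , 0.999766  ]))
shift [-0.0151 -0.0007  0.0042] turn [-0.0008 -0.0015  0.0039]
shift [-0.0273 -0.0007  0.0068] turn [-0.0008 -0.0015  0.0039]
shift [-0.064  -0.001   0.0145] turn [-0.0008 -0.0015  0.0039]
```

Forces are quiet. I lower over the taper in small steps.

send_rows --plan "-0.005 -0.0007 0.0013 -0.001 -0.0015 0.004;-0.01 -0.0007 0.0025 -0.001 -0.0015 0.004;-0.015 -0.0007 0.004 -0.001 -0.0015 0.004;-0.02 -0.0007 0.005 -0.001 -0.0015 0.004;-0.02 -0.0007 0.005 -0.001 -0.0015 0.004"

```text
time: 17.1
ee_pos: [513.3, -70.1, 121.4]
eef_rot: [1.546, -1.228, 1.254]
ft_force: [-0.1, 0.5, -5.3]
grip_width: 45.8
finger_force: 95.1
```

Run:
```python
from pl import *
st(); print('hub est',hubnow()); 
for z in(45,30,22): goR(*pp(z,xy=(502,-22.5)))
p,d=grab('side'); p,d=grab('top'); P=cloud('top',d); g=p.astype(int).mean(2)
m=(g<60)&(P[...,2]>90)&(P[...,2]<130)&(np.hypot(P[...,0]-501,P[...,1]+22)<80)
nn,l,s,c=cv2.connectedComponentsWithStats(m.astype(np.uint8)); zb=hubnow()[0][2]+42
for i in range(1,nn):
    if s[i,4]>9: print(s[i,4],c[i].round(1),np.median(P[l==i],0).round(1),plane('top',*c[i],zb).round(1))
```

```text
17.1 [513.3 -70.1 121.4] [ 1.546 -1.228  1.254] q [-0.368  1.033 -0.53   2.062  1.165  1.817  1.49 ] F [-0.1  0.5 -5.3] [2.05 0.49 0.  ] g 45.754704980881776 95.14685723930597
[[0.046, -0.974, 0.223], [-0.203, -0.227, -0.952], [0.978, -0.001, -0.208]]
hub est (array([502.23166715, -22.28445095,  67.18964083]), array([1.09090634e-03, 1.67604114e-04, 9.99801871e-01]))
shift [-0.0271  0.0003  0.006 ] turn [ 0.0001 -0.     -0.001 ]
shift [-0.0454  0.0003  0.0099] turn [ 0.0001 -0.     -0.001 ]
shift [-0.0552  0.0003  0.0119] turn [ 0.0001 -0.     -0.001 ]
20 [367.  214.9] [557.4   7.2 116.5] [558.9   6.8 109.7]
29 [388.3 258.8] [443.3 -49.2 116.6] [444.1 -50.6 109.7]
```

send_rows --plan "-0.008 0 0.0018 0 0 -0.001;-0.016 0 0.0036 0 0 -0.001;-0.024 0 0.0053 0 0 -0.001;-0.031 0 0.0069 0 0 -0.001;-0.031 0 0.0069 0 0 -0.001"

```text
time: 17.7
ee_pos: [513.3, -70.4, 95.5]
eef_rot: [1.547, -1.226, 1.252]
ft_force: [-0.5, -0.3, -4.7]
grip_width: 45.8
finger_force: 95.1
```

Run:
```python
from pl import *
st(); print('hub est',hubnow()); 
for z in(30,22): goR(*pp(z,xy=(502,-22.3)))
```

```text
17.7 [513.3 -70.4  95.5] [ 1.547 -1.226  1.252] q [-0.373  1.082 -0.519  2.052  1.18   1.806  1.458] F [-0.5 -0.3 -4.7] [2.06 0.45 0.06] g 45.825325245850784 95.14024492353201
[[0.048, -0.974, 0.223], [-0.202, -0.228, -0.952], [0.978, 0.001, -0.208]]
hub est (array([502.10547494, -22.59063498,  41.3184827 ]), array([3.16207651e-03, 7.46288957e-04, 9.99797202e-01]))
shift [-0.0139  0.0001  0.0026] turn [ 0.0002 -0.0001  0.0004]
shift [-0.0237  0.0001  0.0047] turn [ 0.0002 -0.0001  0.0004]
```

Smooth sliding. Next I go down towards the jaws, to 28 (home is 22), watching the force.

send_rows --plan "-0.004 0 0.0009 0 0 0;-0.008 0 0.0017 0 0 0;-0.012 0 0.0025 0 0 0;-0.0165 0 0.0034 0 0 0;-0.0165 0 0.0034 0 0 0"

```text
time: 18.2
ee_pos: [513.4, -70.3, 82.6]
eef_rot: [1.547, -1.227, 1.253]
ft_force: [0.0, -0.2, -4.6]
grip_width: 45.9
finger_force: 95.1
```

Run:
```python
from pl import *
st(); print('hub est',hubnow()); 
goR(*pp(22,xy=(502,-22.3)))
```

```text
18.2 [513.4 -70.3  82.6] [ 1.547 -1.227  1.253] q [-0.375  1.107 -0.514  2.046  1.187  1.8    1.442] F [ 0.  -0.2 -4.6] [2.02 0.49 0.01] g 45.90772170993067 95.1437034085393
[[0.047, -0.974, 0.223], [-0.202, -0.228, -0.952], [0.978, 0.0, -0.208]]
hub est (array([502.2303135 , -22.43872531,  28.33877743]), array([2.52963369e-03, 4.96181846e-04, 9.99799157e-01]))
shift [-0.0078  0.0002  0.0014] turn [ 0.0001 -0.      0.    ]
```

send_rows --plan "-0.0025 0 0.0005 0 0 0;-0.005 0 0.001 0 0 0;-0.0075 0 0.0014 0 0 0;-0.0075 0 0.0014 0 0 0;-0.0075 0 0.0014 0 0 0"

```text
time: 18.7
ee_pos: [513.4, -70.1, 76.9]
eef_rot: [1.547, -1.227, 1.253]
ft_force: [0.1, -0.6, -4.8]
grip_width: 45.5
finger_force: 95.2
```

Run:
```python
from pl import *
st(); print('hub est',hubnow())
p,d=grab('top'); P=cloud('top',d); g=p.astype(int).mean(2); sat=p.max(2).astype(int)-p.min(2)
r=np.hypot(P[...,0]-501,P[...,1]+22)
k=(r<26)&(r>15)&(sat<60)&(g>95)&(P[...,2]>85)&(P[...,2]<118); print('rim z',k.sum(),np.median(P[k][:,2]))
m=(g<60)&(P[...,2]>50)&(P[...,2]<90)&(r<80)
nn,l,s,c=cv2.connectedComponentsWithStats(m.astype(np.uint8))
B=[]
for i in range(1,nn):
    if s[i,4]>9: w=plane('top',*c[i],64); B.append(w); print(s[i,4],c[i].round(1),np.median(P[l==i],0).round(1),w.round(1))
```

```text
18.7 [513.4 -70.1  76.9] [ 1.547 -1.227  1.253] q [-0.377  1.117 -0.511  2.043  1.19   1.798  1.435] F [ 0.1 -0.6 -4.8] [1.98 0.46 0.02] g 45.53846427988471 95.15016619116068
[[0.047, -0.974, 0.223], [-0.202, -0.228, -0.952], [0.978, -0.0, -0.208]]
hub est (array([502.26252298, -22.27656145,  22.64750162]), array([2.17533274e-03, 4.59061700e-04, 9.99800009e-01]))
rim z 165 99.68634240243728
18 [365.8 217.1] [558.3   7.1  71.7] [559.    6.9  64. ]
28 [386.6 259.3] [445.1 -50.6  73.5] [445.  -50.6  64. ]
```

send_rows --plan "-0.001 0 0.0002 0 0 0;-0.002 0 0.0004 0 0 0;-0.002 0 0.0004 0 0 0"

```text
time: 19.05
ee_pos: [513.5, -70.3, 76.7]
eef_rot: [1.544, -1.226, 1.255]
ft_force: [-3.2, 2.9, 4.9]
grip_width: 45.7
finger_force: 95.6
```

Contact at the home height: rim at about 100 mm, with the force up by about 10 N. I release and back the tool out along its axis.

send_rows --plan "0 0 0 0 0 0;0 0 0 0 0 0;0 0 0 0 0 0;0 0 0 0 0 0;0 0 0 0 0 0" --hand 1

```text
time: 19.55
ee_pos: [513.5, -70.1, 75.3]
eef_rot: [1.547, -1.227, 1.253]
ft_force: [-1.2, 0.7, -0.2]
grip_width: 85.3
finger_force: 0.0
```

send_rows --plan "0.002 0 -0.03 0 0 0;0.002 0 -0.07 0 0 0;0.002 0 -0.12 0 0 0;0.01 0 -0.17 0 0 0;0.05 0 -0.2 0 0 0"

```text
time: 20.05
ee_pos: [478.6, 77.2, 145.9]
eef_rot: [1.551, -1.224, 1.251]
ft_force: [2.3, -0.3, 0.8]
grip_width: 85.4
finger_force: 0.0
```

Run:
```python
from h import *; from kin import *
st()
p,d=grab('top'); P=cloud('top',d); g=p.astype(int).mean(2); sat=p.max(2).astype(int)-p.min(2)
r=np.hypot(P[...,0]-501,P[...,1]+22)
k=(r<26)&(r>17)&(sat<60)&(g>95)&(P[...,2]>85)&(P[...,2]<118); q=P[k]; print('rim z',k.sum(),np.median(q[:,2]),np.linalg.lstsq(np.c_[q[:,:2]-[501,-22],np.ones(len(q))],q[:,2],rcond=None)[0])
m=(g<60)&(P[...,2]>50)&(P[...,2]<90)&(r<80)
nn,l,s,c=cv2.connectedComponentsWithStats(m.astype(np.uint8))
for i in range(1,nn):
    if s[i,4]>9: print(s[i,4],c[i].round(1),plane('top',*c[i],64).round(1))
m=(g<60)&(P[...,2]>135)&(P[...,2]<165)&(np.hypot(P[...,0]-565,P[...,1]+153)<35)
nn,l,s,c=cv2.connectedComponentsWithStats(m.astype(np.uint8))
for i in range(1,nn):
    if s[i,4]>9: print('knob',s[i,4],c[i].round(1),plane('top',*c[i],152).round(1))
zz=(P[...,2]>116)&(P[...,2]<130)&(np.hypot(P[...,0]-594,P[...,1]+40)<14); print('post',zz.sum(),np.median(P[zz],0))
```

```text
20.05 [478.6  77.2 145.9] [ 1.551 -1.224  1.251] q [-0.589  1.024 -0.569  1.87   0.97   1.931  1.548] F [ 2.3 -0.3  0.8] [0.98 0.27 0.05] g 85.39151152931919 0.0
[[0.051, -0.973, 0.224], [-0.203, -0.23, -0.952], [0.978, 0.003, -0.21]]
rim z 131 100.82336820246428 [-1.62409117e-02 -2.89416342e-02  1.00729800e+02]
16 [365.9 217.3] [558.4   6.6  64. ]
22 [386.9 259.5] [444.6 -51.4  64. ]
knob 40 [431.  211.9] [ 563.6 -153.5  152. ]
post 65 [592.89208019 -39.07012212 119.88834058]
```

The hub is home: rim about 100 mm, level, yaw 0.47. Next is the keeper. I bring the tool back to vertical, above the knob, with the closing line across the mean swing direction.

```bash
cat > kn.py <<'E'
from h import *; import kin; from kin import *
kin.AL=0.
PV=np.array([593.3,-39.3]); B=pose(np.radians(212),0)
def knob(ang,r=119): return PV+r*np.array([np.cos(ang),np.sin(ang)])
E
python3 - <<'E'
from kn import *
np.set_printoptions(suppress=True,precision=4)
s=bot.observe(); q=np.array(s['joint_positions']); A=R.from_rotvec(s['eef_rot']); x0=np.array(s['ee_pos']); rv=(A.inv()*B).as_rotvec(); print(np.degrees(rv))
x1=np.array([540,-60,260.])
for f in np.linspace(.1,1,10):
    q,r=ik(x0+(x1-x0)*f,A*R.from_rotvec(rv*f),q); print(q.round(2),round(r,3),fk(q,PRM,S)[2].round())
for t in((563.6,-153.5,200),(563.6,-153.5,85),(*knob(-2.6),85),(*knob(-3.33),85)):
    q,r=ik(np.array(t),B,q); print(t,q.round(2),round(r,3))
goR(x1,B)
E
```

```text
[-48.1151 -66.7627  59.479 ]
[-0.54  0.95 -0.58  1.85  1.    1.85  1.48] 0.0 [427. 441. 294.]
[-0.45  0.87 -0.61  1.82  0.96  1.79  1.49] 0.0 [463. 411. 352.]
[-0.36  0.79 -0.63  1.79  0.92  1.73  1.5 ] 0.0 [494. 372. 408.]
[-0.25  0.71 -0.66  1.76  0.87  1.65  1.52] 0.0 [520. 325. 461.]
[-0.14  0.64 -0.68  1.74  0.81  1.58  1.55] 0.0 [540. 270. 511.]
[-0.01  0.57 -0.7   1.72  0.74  1.49  1.59] 0.0 [553. 210. 555.]
[ 0.12  0.52 -0.72  1.7   0.66  1.41  1.63] 0.0 [560. 145. 593.]
[ 0.26  0.47 -0.74  1.69  0.56  1.33  1.69] 0.0 [560.  77. 624.]
[ 0.41  0.44 -0.76  1.68  0.44  1.25  1.75] 0.0 [553.   8. 647.]
[ 0.56  0.41 -0.79  1.68  0.31  1.18  1.82] 0.0 [540. -60. 662.]
(563.6, -153.5, 200) [ 0.65  0.52 -0.74  1.67  0.39  1.1   1.92] 0.0
(563.6, -153.5, 85) [ 0.59  0.64 -0.66  1.82  0.5   0.86  1.82] 0.0
(np.float64(491.3302383490952), np.float64(-100.64466324675423), 85) [ 0.56  0.54 -0.67  2.03  0.49  0.74  1.72] 0.0
(np.float64(476.4058506157504), np.float64(-17.01193503839452), 85) [ 0.4   0.51 -0.66  2.09  0.48  0.7   1.56] 0.0
shift [ 0.1721 -0.034   0.1548] turn [-0.5346 -0.7418  0.6609]
```

send_rows --plan "0.172 -0.034 0.155 -0.535 -0.742 0.661;0.172 -0.034 0.155 -0.535 -0.742 0.661;0.172 -0.034 0.155 -0.535 -0.742 0.661;0.172 -0.034 0.155 -0.535 -0.742 0.661;0.172 -0.034 0.155 -0.535 -0.742 0.661"

```text
time: 20.6
ee_pos: [541.3, -70.3, 260.2]
eef_rot: [1.389, -2.084, 0.853]
ft_force: [0.0, -0.4, 0.5]
grip_width: 85.5
finger_force: 0.0
```

```bash
python3 -c "
from kn import *
st(); goR((555,-110,260),B)"
```

```text
20.6 [541.3 -70.3 260.2] [ 1.389 -2.084  0.853] q [-0.048  0.587 -0.634  1.7    0.873  1.674  1.798] F [ 0.  -0.4  0.5] [ 0.75 -0.01 -0.  ] g 85.54229350374209 0.0
[[-0.361, -0.931, -0.057], [-0.624, 0.286, -0.727], [0.693, -0.227, -0.684]]
shift [ 0.0246 -0.0301  0.0353] turn [-0.3094 -0.428   0.3707]
```

send_rows --plan "0.025 -0.03 0.035 -0.31 -0.43 0.37;0.025 -0.03 0.035 -0.31 -0.43 0.37;0.025 -0.03 0.035 -0.31 -0.43 0.37;0.025 -0.03 0.035 -0.31 -0.43 0.37;0.025 -0.03 0.035 -0.31 -0.43 0.37"

```text
time: 21.1
ee_pos: [554.5, -105.4, 257.2]
eef_rot: [1.053, -2.804, 0.248]
ft_force: [-0.4, -0.5, -0.3]
grip_width: 85.2
finger_force: 0.0
```

```bash
python3 -c "
from kn import *
st(); goR((563.5,-153.5,200),B)"
```

```text
21.1 [ 554.5 -105.4  257.2] [ 1.053 -2.804  0.248] q [ 0.413  0.456 -0.691  1.597  0.478  1.337  1.898] F [-0.4 -0.5 -0.3] [ 0.19 -0.06 -0.  ] g 85.23508520588204 0.0
[[-0.746, -0.662, -0.069], [-0.64, 0.742, -0.201], [0.184, -0.106, -0.977]]
shift [ 0.0169 -0.0446  0.0812] turn [-0.0773 -0.1124  0.1014]
```

send_rows --plan "0.017 -0.045 0.081 -0.077 -0.112 0.101;0.017 -0.045 0.081 -0.077 -0.112 0.101;0.017 -0.045 0.081 -0.077 -0.112 0.101;0.017 -0.045 0.081 -0.077 -0.112 0.101;0.017 -0.045 0.081 -0.077 -0.112 0.101"

```text
time: 21.6
ee_pos: [563.6, -152.3, 200.3]
eef_rot: [0.876, -3.013, 0.006]
ft_force: [0.2, 1.0, 0.1]
grip_width: 85.4
finger_force: 0.0
```

```bash
python3 -c "
from kn import *
st(); goR((563.5,-153.5,130),B); goR((563.5,-153.5,88),B)"
```

```text
21.6 [ 563.6 -152.3  200.3] [ 0.876 -3.013  0.006] q [ 0.629  0.504 -0.697  1.665  0.359  1.107  1.966] F [0.2 1.  0.1] [ 0.08 -0.04 -0.04] g 85.36366218000552 0.0
[[-0.844, -0.536, -0.003], [-0.536, 0.844, -0.005], [0.005, -0.002, -1.0]]
shift [ 0.0004 -0.001   0.0878] turn [-0.0014 -0.0032  0.0046]
shift [ 0.0002 -0.0009  0.1403] turn [-0.0014 -0.0032  0.0046]
```

send_rows --plan "0 -0.001 0.04 0 -0.003 0.005;0 -0.001 0.08 0 -0.003 0.005;0 -0.001 0.12 0 -0.003 0.005;0 -0.001 0.14 0 -0.003 0.005;0 -0.001 0.14 0 -0.003 0.005"

```text
time: 22.1
ee_pos: [562.7, -152.6, 86.3]
eef_rot: [0.867, -3.017, 0.001]
ft_force: [-0.1, 0.8, 0.4]
grip_width: 85.3
finger_force: 0.0
```

send_rows --plan "0 0 0 0 0 0;0 0 0 0 0 0;0 0 0 0 0 0;0 0 0 0 0 0;0 0 0 0 0 0" --hand 0.3 --force 30

```text
time: 22.6
ee_pos: [564.0, -155.4, 88.4]
eef_rot: [-0.86, 3.02, -0.005]
ft_force: [0.9, -0.5, 0.4]
grip_width: 25.6
finger_force: 0.5
```

send_rows --plan "0 0 0 0 0 0;0 0 0 0 0 0;0 0 0 0 0 0;0 0 0 0 0 0;0 0 0 0 0 0" --hand 0.15

```text
time: 23.1
ee_pos: [563.7, -156.5, 88.4]
eef_rot: [-0.859, 3.021, -0.007]
ft_force: [-0.4, -4.4, 5.6]
grip_width: 18.9
finger_force: 29.2
```

Run:
```python
from kn import *
s=st(); p=np.array(s['ee_pos']); A=R.from_rotvec(s['eef_rot']); a0=np.arctan2(p[1]-PV[1],p[0]-PV[0]); print('ang',a0,np.hypot(*(p[:2]-PV)))
for a in np.linspace(a0,-.19-np.pi,16)[1:]: 
    t=np.r_[knob(a+0 if a<0 else a),p[2]]; print(round(a,3),np.round(A.inv().apply(t-p)/800,4))
```

```text
23.1 [ 563.7 -156.5   88.4] [-0.859  3.021 -0.007] q [ 0.589  0.618 -0.631  1.802  0.468  0.872  1.864] F [-0.4 -4.4  5.6] [-1.09  0.14 -0.01] g 18.8996987983477 29.204497472383082
[[-0.85, -0.526, 0.001], [-0.526, 0.85, -0.004], [0.001, -0.004, -1.0]]
ang -1.8181218651289155 120.88758360551961
-1.919 [ 0.0082  0.0129 -0.    ]
-2.02 [ 0.0169  0.0252 -0.0001]
-2.121 [ 0.0243  0.0382 -0.0001]
-2.222 [ 0.0304  0.0519 -0.0002]
-2.323 [ 0.035   0.0662 -0.0002]
-2.424 [ 0.0382  0.0808 -0.0003]
-2.524 [ 0.0399  0.0957 -0.0004]
-2.625 [ 0.0401  0.1107 -0.0004]
-2.726 [ 0.0388  0.1257 -0.0005]
-2.827 [ 0.036   0.1404 -0.0006]
-2.928 [ 0.0317  0.1548 -0.0006]
-3.029 [ 0.0259  0.1687 -0.0007]
-3.13 [ 0.0189  0.1819 -0.0007]
-3.231 [ 0.0105  0.1943 -0.0008]
-3.332 [ 0.0009  0.2059 -0.0008]
```

The knob is gripped. I swing it along the arc.

send_rows --plan "0.008 0.013 -0.0025 0 0 0;0.017 0.025 -0.0025 0 0 0;0.024 0.038 -0.0025 0 0 0;0.0305 0.052 -0.0025 0 0 0;0.035 0.066 -0.0025 0 0 0"

```text
time: 23.6
ee_pos: [509.7, -127.7, 88.9]
eef_rot: [0.855, -3.019, 0.006]
ft_force: [2.3, -3.6, -5.3]
grip_width: 18.3
finger_force: 33.2
```

send_rows --plan "0.003 0.0145 0 0 0 0;0.005 0.0295 0 0 0 0;0.005 0.0445 0 0 0 0;0.004 0.0595 0 0 0 0;0.001 0.074 0 0 0 0"

```text
time: 24.1
ee_pos: [478.5, -76.3, 89.2]
eef_rot: [0.857, -3.02, 0.005]
ft_force: [-0.5, -6.0, -3.5]
grip_width: 18.7
finger_force: 33.1
```

Run:
```python
from kn import *
s=st(); p=np.array(s['ee_pos']); A=R.from_rotvec(s['eef_rot']); a0=np.arctan2(p[1]-PV[1],p[0]-PV[0]); print('ang',a0,np.hypot(*(p[:2]-PV)))
for a in np.r_[np.linspace(a0,-.19-np.pi,6)[1:],-.19-np.pi-.03]: print(round(a,3),np.round(A.inv().apply(np.r_[knob(a,120),p[2]]-p)/800,4))
```

```text
24.1 [478.5 -76.3  89.2] [ 0.857 -3.02   0.005] q [ 0.514  0.497 -0.652  2.049  0.449  0.739  1.704] F [-0.5 -6.  -3.5] [-1.33  0.15 -0.53] g 18.680618692484163 33.14571023613098
[[-0.851, -0.525, -0.001], [-0.525, 0.851, -0.004], [0.003, -0.002, -1.0]]
ang -2.8298856530014094 120.63327459299657
-2.93 [-0.0051  0.0142 -0.    ]
-3.031 [-0.0108  0.0281 -0.0001]
-3.131 [-0.0179  0.0414 -0.0002]
-3.231 [-0.0263  0.0539 -0.0002]
-3.332 [-0.0359  0.0654 -0.0003]
-3.362 [-0.039   0.0687 -0.0003]
```

send_rows --plan "-0.005 0.014 0 0 0 0;-0.011 0.028 0 0 0 0;-0.018 0.0415 0 0 0 0;-0.026 0.054 0 0 0 0;-0.034 0.063 0 0 0 0"

```text
time: 24.6
ee_pos: [476.0, -18.1, 89.3]
eef_rot: [0.86, -3.02, 0.005]
ft_force: [-3.7, -30.5, 2.1]
grip_width: 18.3
finger_force: 31.4
```

send_rows --plan "-0.003 0.003 0 0 0 0;-0.006 0.0065 0 0 0 0;-0.006 0.0065 0 0 0 0"

```text
time: 24.9
ee_pos: [475.7, -18.6, 89.2]
eef_rot: [0.85, -3.017, 0.017]
ft_force: [-3.2, -28.7, 11.3]
grip_width: 18.2
finger_force: 32.0
```

Run:
```python
from kn import *
s=st(); p=np.array(s['ee_pos']); a0=np.arctan2(p[1]-PV[1],p[0]-PV[0]); print('ang',a0,np.hypot(*(p[:2]-PV)))
```

```text
24.9 [475.7 -18.6  89.2] [ 0.85  -3.017  0.017] q [ 0.385  0.486 -0.645  2.067  0.451  0.734  1.571] F [ -3.2 -28.7  11.3] [-6.12  0.74 -0.23] g 18.16257218174779 32.01154598384164
[[-0.853, -0.522, -0.004], [-0.522, 0.853, -0.013], [0.01, -0.009, -1.0]]
ang 2.967474352031882 119.35575329702503
```

The keeper is against its stop: 30 N, and the angle is right. I relax, open, lift and check.

send_rows --plan "0.003 -0.005 0 0 0 0;0.003 -0.005 0 0 0 0;0.003 -0.005 0 0 0 0;0.003 -0.005 0 0 0 0;0.003 -0.005 0 0 0 0" --hand 0.6

```text
time: 25.4
ee_pos: [478.0, -14.7, 89.5]
eef_rot: [-0.863, 3.02, -0.003]
ft_force: [-0.1, -0.7, -0.4]
grip_width: 51.5
finger_force: 0.0
```

send_rows --plan "0.003 -0.005 -0.04 0 0 0;0.003 -0.005 -0.09 0 0 0;0.003 -0.005 -0.15 0 0 0;0.003 -0.1 -0.2 0 0 0;0.003 -0.25 -0.2 0 0 0"

```text
time: 25.9
ee_pos: [529.5, -98.8, 242.7]
eef_rot: [-0.866, 3.014, -0.008]
ft_force: [0.4, 0.4, -1.1]
grip_width: 51.4
finger_force: 0.0
```

send_rows --plan "-0.03 -0.25 0 0 0 0;-0.03 -0.25 0 0 0 0;-0.03 -0.25 0 0 0 0;-0.03 -0.25 0 0 0 0;-0.03 -0.25 0 0 0 0"

```text
time: 26.4
ee_pos: [654.8, -263.4, 236.0]
eef_rot: [0.851, -3.023, 0.004]
ft_force: [-1.0, -0.6, 0.5]
grip_width: 51.3
finger_force: 0.0
```

Run:
```python
from kn import *
st()
b,_=grab('side'); p,d=grab('top'); P=cloud('top',d); g=p.astype(int).mean(2)
m=(g<60)&(P[...,2]>135)&(P[...,2]<165)&(np.hypot(P[...,0]-476,P[...,1]+17)<40)
nn,l,s,c=cv2.connectedComponentsWithStats(m.astype(np.uint8))
for i in range(1,nn):
    if s[i,4]>9: w=plane('top',*c[i],152); print('knob',s[i,4],c[i].round(1),w.round(1),'ang',np.arctan2(w[1]-PV[1],w[0]-PV[0]))
k=(P[...,2]>107)&(P[...,2]<120)&(np.abs(P[...,0]-540)<35)&(np.abs(P[...,1]+30)<40); q=P[k]; vx,vy=cv2.fitLine(q[:,:2].astype(np.float32),2,0,.01,.01)[:2].ravel(); print('bar',k.sum(),np.arctan(vy/vx))
A=cv2.resize(p[180:280,330:430],(400,400),interpolation=cv2.INTER_CUBIC); B2=cv2.resize(b[170:270,280:380],(400,400),interpolation=cv2.INTER_CUBIC)
cv2.imwrite('pics/fin.png',np.hstack([A,B2])[:,:,::-1])
```

```text
26.4 [ 654.8 -263.4  236. ] [ 0.851 -3.023  0.004] q [ 0.645  0.656 -0.646  1.268  0.39   1.34   2.132] F [-1.  -0.6  0.5] [0.04 0.06 0.03] g 51.280351860352525 0.0
[[-0.853, -0.522, -0.001], [-0.522, 0.853, -0.003], [0.002, -0.002, -1.0]]
knob 43 [376.2 245.2] [475.8 -15.  152. ] ang 2.9378579653323165
bar 207 -0.20952658
```

View pics/fin.png

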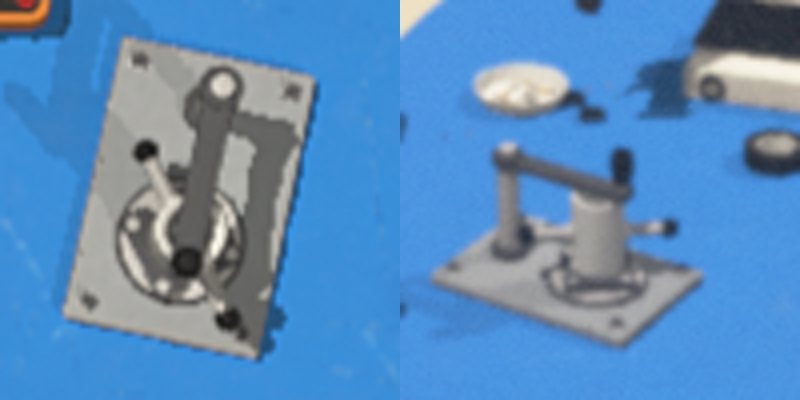

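The picture shows the hub seated, with the keeper bar along the stand's axis over it. The knob is at left-panel (187,262), and the gripper is clear.

```bash
python3 -c "
from rig import bot
print(bot.close_job())"
```

```text
the job is handed in; nothing more can be done
None
```

The job is handed in: the hub sits fully home on the spindle and the keeper is closed against its stop and released, but on the first grasp I tipped the hub over on the bench and had to pick it up again; the verdict did not come back.

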